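# Press the stuck linear bearing out of its pillow block

## Task

Take the slim brass drift, feel its end through the off-centre hole of the retaining washer at the near end of the pillow block, and press the stuck linear bearing right out of the far end, so that it drops into the catch bin. The bearing and its housing will be used again: press with the drift alone, never with more than 20 N on the bearing, the washer or the block, and keep the gripper off the bearing. Lay the drift back in its rest when done, and leave the thick drift and the two paints alone.

Things in the scene. Friction and masses are not known exactly. Their poses are not given: they have to be found in the camera images.
- vise: steel toolmaker's vise 150 x 42 mm, fixed to the desk; an aluminium pillow block (42 mm in x, 36 in y, 30 high, top 77 mm above the desk) is clamped between its 60 mm high jaws. Origin: centre of the underside, z up. The block's bore runs along the vise's y axis, 62 mm above the desk; the end with the retaining washer is at -y, the open end at +y. Screw at -x
- bore_in (a point): centre of the block's -y end mouth, 22 mm wide, axes as the vise's; the drift goes in along +y. 3 mm inside sits a steel retaining washer 2.5 mm thick with a 16.5 mm hole, gummed over to one side: its hole is 2.5 mm off the bore's axis, in any direction, not measured. Behind it the bore is 22 mm wide. The block is 36 mm long from here. The bearing can leave only at +y
- bearing: steel linear bearing, a sleeve 21 mm in diameter, 30 mm long, bore 12 mm, 32 g, stuck in the block along its own y axis (the vise's y at the start). Origin: its centre. Its near end starts 6 to 9 mm inside the mouth. It takes 8 to 16 N to push, differing from one to the next, much the same at any slow pace, and comes free with a small jump in the last 5 mm before it is out
- drift: the slim brass drift: plain round rod 15 mm in diameter, 170 mm long, 0.25 kg, both ends flat and alike. Origin: its middle, on its axis; it lies along its own y axis. At the start it lies level in one of the two V notches of the rest
- thick_drift: brass rod 26 mm in diameter, 150 mm long, too thick for the mouth; lies in the other V notch of the rest. Origin: its middle; along its y axis. Leave it
- rest: wooden drift rest 160 x 130 mm, fixed. Origin: centre of its underside. Two 90 degree V notches run along its y axis at x = -40 and +40 mm, each on two supports 12 mm thick at y = -48 and +48 mm, free between them over a base 8 mm thick. Notches: lowest line 34 mm, upper edges 54 mm above the desk. Axis of the seated 15 mm drift: 44.6 mm above the desk, of the thick one 52 mm
- bin: grey catch bin 110 (x) x 85 (y) x 42 mm high, walls 3 mm, foam floor at 15 mm, fixed to the desk close to the vise's +y side, below the open end of the bore. Origin: centre of its underside
- paint_bottle: grey paint bottle, 27 mm in diameter, 70 mm high, standing. Origin: centre of its underside. Leave it
- paint_jar: small glass paint jar, 36 mm in diameter, 42 mm high, standing. Origin: centre of its underside. Leave it
There are look-alikes about, which are no part of the job. Several things have the shape of the rest; the one meant has the colours described above.

How it is judged:
By the outcome, as a careful person would: the job done as asked, in the order asked, and still so for the second after the job is handed in, with the robot touching nothing.
It also fails if it takes over 70 s, if anything falls off the work surface, if the arm or the gripper's body presses on something with over 40 N, if the wrist force passes 120 N, or if a joint passes its speed limit or range.

## Robot

A 6-joint arm with a two-finger parallel gripper is mounted at the origin on the work surface. World frame = base frame: x ahead of the robot, y to its left, z up, the work surface at z = 0. Lengths are in m, angles in degrees, forces in N, time in s.
With the tool pointing down it reaches from about 0.375 to 0.9 m from the base axis. Payload 3.1 kg.
Tool frame: the origin (TCP) lies at the very end of the fingers, on their centre line; the grasp point (between the pads) lies 19 mm behind it; z points along the fingers, y is the direction in which the jaws open and shut (so a half turn about z gives the same grasp; the last joint's range is limited). The gripper opens to 87 mm and grips with 3 to 60 N. Pads are 19 mm wide; open, the fingers measure 117 mm over their backs; the gripper's body (75 mm by 190 mm) begins 51 mm behind the grasp point.
Start: joints at [-84.196, 30.224, 82.088, -0, 67.689, -10.227], TCP at [0.173, -0.601, 0.195] pointing down, gripper open.
Joint ranges: [-176.69, 176.69], [-43.24, 126.21], [12.49, 139.97], [-82, 262], [0, 151.66], [-163.58, 163.58]. Speed limits (degrees/s): [159.86, 159.86, 180, 180, 180, 180].

## Interface

Orientations are given as a 3x3 rotation matrix whose columns are the frame's x, y, z axes.
In Python, from rig import read_state, capture, hand_in gives the robot as it stands. The module is installed in compiled form; this text tells all that it offers.
- The arm moves only by the tool move_arm, never from a script. Its arguments are lists of equal length, an entry for each row: "linear": the shift along the tool's x, y, z in cm, a list of three; "angular": the turn, a rotation vector about the tool's x, y, z in rad, a list of three; "fingers": the gripper command: -1 is fully open, 1 is shut, values between are in proportion. In form: {"linear": [[tx, ty, tz], ...], "angular": [[wx, wy, wz], ...], "fingers": [fingers, ...]}. A call has 1 to 12 rows; each row is the pose to reach, as a shift and turn from the pose measured when the call began, along the tool's axes at that moment; what a row does not reach only later rows make up. A row lasts 1/12 s, in which the tool goes at most 41.7 mm and 7.16 degrees, less where a joint would pass 70% of its speed; a pose out of reach is approached as far as the arm can. A call with a gripper value outside its range is refused whole. The fingers move at their own pace and stop on an object; the grip force is fixed at half the most. Time passes only in rows, so rows that repeat a pose let the fingers close. It gives the time, the measured TCP pose, the force and the opening at its end, in the units of the state.
- read_state(): the state, without advancing time (a new reading comes with each control period).
- capture(name): name is "side" or "top" or "wrist"; returns a dict with "color" (400x640x3 uint8, red, green, blue), "fx", "fy", "cx", "cy" (pixels), "view" (4x4, takes a point from world to camera coordinates); the wrist camera has in their place "hand_eye" (4x4, takes a point from camera to tool coordinates, whose origin is the TCP and whose axes are the flange's). Camera axes: x right, y down, z forward; pixel columns grow to the right and rows downward; lengths in m; the calibration is good to about 2 mm. A picture is of the moment at which its call begins: read the wrist's pose just before it. There is no depth.
- hand_in(): hands the job in, once; it reports no verdict.
The state is a dict: "time_s": time; "joint_positions": joint angles; "qvel": joint speeds; "tau": joint torques, N m; "position": TCP position; "tcp_rot": TCP orientation; "force": force on the tool from outside, world axes, zero at the start; "moment": the same for the moment, N m; "opening": opening from 0.0 (shut) to 1.0 (fully open).
Only numpy, scipy, OpenCV 4.12 (cv2) and the standard library are available. Lean on these libraries where they do the work, as an engineer would, in place of code of your own. Each camera call takes 0.05 s, during which the arm holds its last target. There are 200 camera calls.

## Working session

There is one attempt and no reset: what is moved stays moved. The work goes in short steps, Python scripts to look and compute and a tool call to move; the robot and the scene stay as the last step left them, time stands still between calls to the robot, and variables do not carry over. Pictures are saved under pics/ and viewed, about 8 in all and at most 12, crops included, and the job is handed in when it is done.

Besides the shell and the picture viewer there is one more tool, called after "Emit:" in YAML: its name, and indented under it one key for each argument. move_arm: Moves the arm, as the interface text tells. Its arguments: {"type":"object","properties":{"linear":{"type":"array"},"angular":{"type":"array"},"fingers":{"type":"array"}},"required":["linear","angular","fingers"]}

```bash
mkdir -p pics
python3 - <<'E'
from rig import *
import cv2,numpy as np
s=read_state();print({k:np.round(v,3).tolist() for k,v in s.items()})
a=[]
for n in("top","side"):
    c=capture(n);cv2.imwrite(f"pics/{n}0.png",c["color"][:,:,::-1]);print(n,c["fx"],c["fy"],c["cx"],c["cy"]);print(np.round(c["view"],4).tolist())
c=capture("wrist");print(np.round(c["hand_eye"],4).tolist(),c["fx"],c["cx"],c["cy"])
cv2.imwrite("pics/w0.png",c["color"][:,:,::-1])
E
```

```text
{'time_s': 0.0, 'joint_positions': [-84.195, 30.277, 82.156, 0.0, 67.689, -10.228], 'qvel': [0.058, 0.057, -0.015, -0.05, -0.057, 0.033], 'tau': [0.0, -44.004, -17.659, 0.063, 0.058, -0.0], 'position': [0.173, -0.6, 0.194], 'tcp_rot': [[0.961, 0.276, -0.0], [0.276, -0.961, 0.002], [0.0, -0.002, -1.0]], 'force': [0.497, 0.8, 0.236], 'moment': [0.019, 0.001, 0.002], 'opening': 1.0}
top 459.34206885330866 459.34206885330866 319.9096006978157 203.18191805051316
[[-0.0155, -0.9998, -0.012, -0.107], [-0.9852, 0.0173, -0.1704, 0.5006], [0.1706, 0.0092, -0.9853, 1.2207], [0.0, 0.0, 0.0, 1.0]]
side 504.4865301153217 504.4865301153217 329.7225905483891 203.15501332465843
[[-0.829, -0.559, 0.0147, 0.3277], [-0.3639, 0.5194, -0.7732, 0.3099], [0.4246, -0.6463, -0.634, 0.9395], [0.0, 0.0, 0.0, 1.0]]
[[0.0002, -0.9555, -0.2949, 0.0814], [1.0, 0.0006, -0.0011, -0.0004], [0.0012, -0.2949, 0.9555, -0.1882], [0.0, 0.0, 0.0, 1.0]] 352.57660199547456 317.7438811213354 201.77251156818141
```

View pics/top0.png

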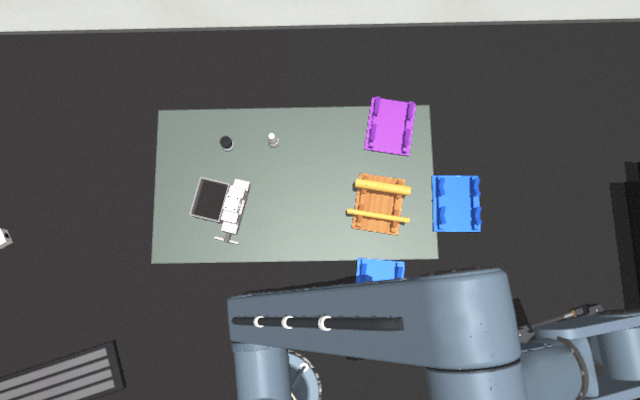

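View pics/side0.png

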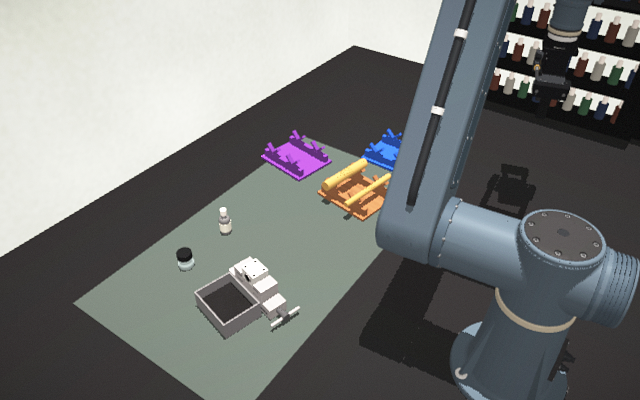

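Top view: the orange‑wood rest is at (380,204), with the slim drift running (347,212)–(409,220) and the thick one (357,184)–(410,190). The vise is at (234,208) with its screw towards the robot, the bin at (211,199), and the paints at (226,143) and (272,140). The look-alikes are purple (390,126), blue (456,203) and blue (380,270). Only the orange one is wooden and holds brass rods.

```bash
cat > h.py <<'E'
from rig import *
import cv2,numpy as np
def ray(c,uv,st=None):
    d=np.array([(uv[0]-c["cx"])/c["fx"],(uv[1]-c["cy"])/c["fy"],1.])
    if "view" in c: M=np.linalg.inv(c["view"])
    else:
        T=np.eye(4);T[:3,:3]=st["tcp_rot"];T[:3,3]=st["position"];M=T@c["hand_eye"]
    return M[:3,3],M[:3,:3]@d
def onz(c,uv,z,st=None):
    o,d=ray(c,uv,st);return o+d*(z-o[2])/d[2]
def proj(c,p,st=None):
    if "view" in c: M=c["view"]
    else:
        T=np.eye(4);T[:3,:3]=st["tcp_rot"];T[:3,3]=st["position"];M=np.linalg.inv(T@c["hand_eye"])
    q=M[:3,:3]@p+M[:3,3];return np.array([c["fx"]*q[0]/q[2]+c["cx"],c["fy"]*q[1]/q[2]+c["cy"]])
E
python3 - <<'E'
from h import *
c=capture("top");im=c["color"];hsv=cv2.cvtColor(im,cv2.COLOR_RGB2HSV)
cv2.imwrite("pics/crop1.png",np.hstack([cv2.resize(im[165:245,185:255],None,fx=5.5,fy=7 and 5.5,interpolation=cv2.INTER_CUBIC),cv2.resize(im[165:245,340:412],None,fx=5.5,fy=5.5,interpolation=cv2.INTER_CUBIC)])[:,:,::-1])
print(hsv[215,378],hsv[217,398],hsv[187,380],hsv[200,380])
m=cv2.inRange(hsv,(19,100,60),(32,255,255))
n,l,st,ce=cv2.connectedComponentsWithStats(m)
for i in range(1,n):
    if st[i,4]>60:
        pts=np.argwhere(l==i)[:,::-1].astype(np.float32);r=cv2.minAreaRect(pts);print(st[i],ce[i],r)
for uv,z in[((234,208),.06),((211,199),.042),((226,143),.042),((272,140),.07),((380,204),.05)]:print(uv,onz(c,uv,z).round(3))
E
```

```text
[ 29 101 255] [ 27 121 254] [ 27 118 255] [ 14 138 240]
[355 178  56  17 460] [382.5673913  186.10869565] ((382.4100036621094, 186.12998962402344), (55.154327392578125, 9.192387580871582), 8.130101203918457)
[347 209  62  14 292] [378.6609589  215.27739726] ((377.6329345703125, 215.1358184814453), (62.1153678894043, 5.854201793670654), 8.746162414550781)
(234, 208) [0.487 0.118 0.06 ]
(211, 199) [0.516 0.185 0.042]
(226, 143) [0.676 0.147 0.042]
(272, 140) [0.673 0.014 0.07 ]
(380, 204) [ 0.492 -0.279  0.05 ]
```

View pics/crop1.png

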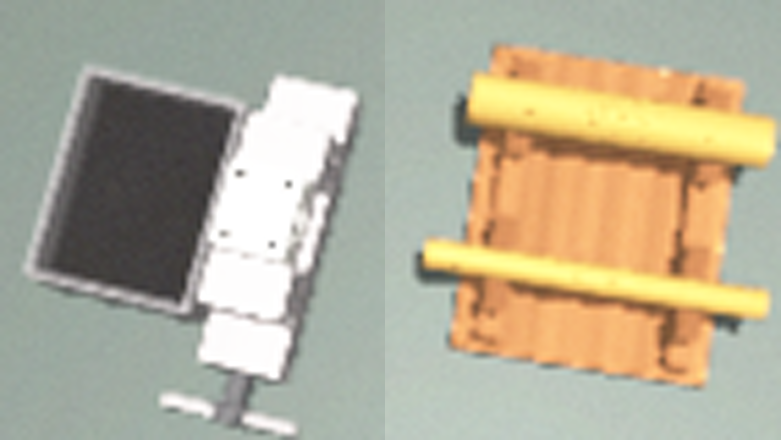

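The crop confirms it: the slim drift is the lower rod in the orange rest. The washer end of the vise is its right (−y) side. I'll hover over the drift first for a closer measurement.

```bash
cat >> h.py <<'E'
from scipy.spatial.transform import Rotation as Ro
def plan(p,R,st=None):
    st=st or read_state();R0=np.array(st["tcp_rot"])
    print("lin cm",(R0.T@(np.array(p)-st["position"])*100).round(3).tolist(),"ang",Ro.from_matrix(R0.T@R).as_rotvec().round(4).tolist())
def down(yawdeg,pitch=0):
    "tool x at yaw in world, z down; pitch (deg) swings z toward +x heading"
    a=np.radians(yawdeg);x=np.array([np.cos(a),np.sin(a),0]);z=np.array([0,0,-1.])
    t=np.radians(pitch);zz=np.cos(t)*z+np.sin(t)*x;xx=np.cos(t)*x-np.sin(t)*z
    return np.c_[xx,np.cross(zz,xx),zz]
E
python3 - <<'E'
from h import *
c=capture("top")
pc=onz(c,(378.2,215.2),.045);a=onz(c,(347.5,210.5),.045);b=onz(c,(409,220),.045)
print(pc,a,b,np.linalg.norm(a-b)); d=a-b;yaw=np.degrees(np.arctan2(d[1],d[0]));print(yaw)
print("block",onz(c,(231.9,202.8),.077))
plan([pc[0],pc[1],.15],down(yaw))
E
```

```text
[ 0.46228687 -0.27369413  0.045     ] [ 0.476712   -0.19036959  0.045     ] [ 0.44765688 -0.35684965  0.045     ] 0.16899648159742117
80.1001017071984
block [0.49799449 0.12025801 0.077     ]
lin cm [36.862, -23.388, 4.518] ang [-0.0008, -0.0007, -1.1182]
```

Emit:
move_arm:
  linear:
    - [36.9,-23.4,1]
    - [36.9,-23.4,1]
    - [36.9,-23.4,1]
    - [36.9,-23.4,1]
    - [36.9,-23.4,1]
    - [36.9,-23.4,1]
    - [36.9,-23.4,1]
    - [36.9,-23.4,1]
    - [36.9,-23.4,3]
    - [36.9,-23.4,4.5]
    - [36.9,-23.4,4.5]
    - [36.9,-23.4,4.5]
  angular:
    - [0,0,-1.118]
    - [0,0,-1.118]
    - [0,0,-1.118]
    - [0,0,-1.118]
    - [0,0,-1.118]
    - [0,0,-1.118]
    - [0,0,-1.118]
    - [0,0,-1.118]
    - [0,0,-1.118]
    - [0,0,-1.118]
    - [0,0,-1.118]
    - [0,0,-1.118]
  fingers: [-1,-1,-1,-1,-1,-1,-1,-1,-1,-1,-1,-1]

```text
time_s: 1.25
position: [0.4637, -0.2682, 0.148]
tcp_rot: [[0.167, 0.986, -0.003], [0.986, -0.167, 0.006], [0.005, -0.004, -1.0]]
force: [-0.0, 0.4, -0.6]
opening: 0.997
```

Run:
```python
from h import *
s=read_state();c=capture("wrist");im=c["color"];cv2.imwrite("pics/w1.png",im[:,:,::-1])
hsv=cv2.cvtColor(im,cv2.COLOR_RGB2HSV)
m=cv2.inRange(hsv,(19,70,60),(32,255,255))
n,l,st,ce=cv2.connectedComponentsWithStats(m)
for i in range(1,n):
    if st[i,4]>600:
        pts=np.argwhere(l==i)[:,::-1].astype(np.float32);r=cv2.minAreaRect(pts)
        print(st[i],r);b=cv2.boxPoints(r)
        w=np.array([onz(c,q,.045,s) for q in b]);print(w.round(4).tolist(),w.mean(0))
        vx,vy,x0,y0=cv2.fitLine(pts,cv2.DIST_HUBER,0,.01,.01).ravel()
        A=onz(c,(x0+vx*50,y0+vy*50),.045,s);B=onz(c,(x0-vx*50,y0-vy*50),.045,s);print("axis",A,B,np.degrees(np.arctan2(*(A-B)[[1,0]])))
```

```text
[ 278   95  110  194 5707] ((314.8712158203125, 191.62240600585938), (174.89389038085938, 115.33831787109375), 61.12757873535156)
[[0.3928, -0.2123, 0.045], [0.4819, -0.1831, 0.045], [0.5351, -0.324, 0.045], [0.4362, -0.3647, 0.045]] [ 0.46148739 -0.27102128  0.045     ]
axis [ 0.4577439  -0.31237386  0.045     ] [ 0.47234989 -0.22472083  0.045     ] -99.46051135220492
[ 392  109   57  179 5752] ((419.9181823730469, 198.13790893554688), (46.10322952270508, 179.69305419921875), 4.112228870391846)
[[0.515, -0.3672, 0.045], [0.5426, -0.2085, 0.045], [0.5786, -0.2172, 0.045], [0.5569, -0.3777, 0.045]] [ 0.54828195 -0.29265637  0.045     ]
axis [ 0.55576607 -0.23744769  0.045     ] [ 0.53440362 -0.32232302  0.045     ] 75.87254597994801
[ 112  276   34   63 1083] ((127.47822570800781, 306.94036865234375), (30.969831466674805, 63.415767669677734), 6.519801616668701)
[[0.2368, -0.3774, 0.045], [0.2665, -0.3127, 0.045], [0.2935, -0.3209, 0.045], [0.2654, -0.3863, 0.045]] [ 0.26552268 -0.34934204  0.045     ]
axis [ 0.28619516 -0.29957446  0.045     ] [ 0.23614332 -0.40085312  0.045     ] 63.70145124864996
[ 490  276   35   63 1093] ((508.1300048828125, 306.90997314453125), (63.781028747558594, 31.112699508666992), 81.8698959350586)
[[0.6048, -0.3731, 0.045], [0.6327, -0.3732, 0.045], [0.641, -0.4439, 0.045], [0.6114, -0.4442, 0.045]] [ 0.62248949 -0.40861105  0.045     ]
axis [ 0.63338646 -0.46639824  0.045     ] [ 0.61891103 -0.35515454  0.045     ] -82.5861225775873
[ 288  350  352   25 6812] ((463.49993896484375, 361.9999694824219), (350.99993896484375, 23.999996185302734), -0.0)
[[0.4018, -0.45, 0.045], [0.4074, -0.4215, 0.045], [0.7485, -0.4779, 0.045], [0.7512, -0.5077, 0.045]] [ 0.57724553 -0.4642614   0.045     ]
axis [ 0.63123488 -0.47433188  0.045     ] [ 0.53262869 -0.46020124  0.045     ] -8.15518174772015
```

View pics/w1.png

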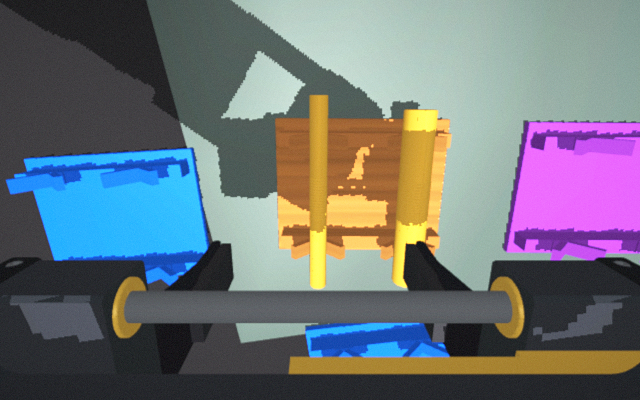

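The wrist view shows the slim drift along column 318, rows 96–288, so its pose is known. Next I'll look into the mouth with the tool tilted towards +y.

Run:
```python
from h import *
s=read_state()
y=np.array([np.cos(np.radians(76)),np.sin(np.radians(76)),0]);m=np.array([.498,.120,.062])-.018*y
R=down(76,62);p=m-.085*R[:,2]
print(p);plan(p+[0,0,.12],R,s); plan(p,R,s)
for uv in((318.5,95.5),(318,288)):print(proj and onz({**capture("wrist")},uv,.045,s))
```

```text
[0.47548904 0.02971345 0.10190508]
lin cm [29.836, -3.825, -7.202] ang [-0.0439, 1.0789, 0.0669]
lin cm [29.803, -3.79, 4.798] ang [-0.0439, 1.0789, 0.0669]
[ 0.47660548 -0.19137374  0.045     ]
[ 0.44738678 -0.36145929  0.045     ]
```

Emit:
move_arm:
  linear:
    - [4,0,-7.2]
    - [8,-1,-7.2]
    - [12,-2,-7.2]
    - [16,-3,-7.2]
    - [20,-3.8,-7.2]
    - [24,-3.8,-7.2]
    - [27,-3.8,-7.2]
    - [29.8,-3.8,-7.2]
    - [29.8,-3.8,-7.2]
    - [29.8,-3.8,-7.2]
    - [29.8,-3.8,-7.2]
    - [29.8,-3.8,-7.2]
  angular:
    - [-0.005,0.1,0.007]
    - [-0.01,0.2,0.015]
    - [-0.015,0.3,0.02]
    - [-0.02,0.4,0.03]
    - [-0.025,0.5,0.035]
    - [-0.03,0.6,0.04]
    - [-0.03,0.7,0.05]
    - [-0.035,0.8,0.055]
    - [-0.04,0.9,0.06]
    - [-0.04,1.0,0.065]
    - [-0.044,1.079,0.067]
    - [-0.044,1.079,0.067]
  fingers: [-1,-1,-1,-1,-1,-1,-1,-1,-1,-1,-1,-1]

```text
time_s: 2.4
position: [0.4766, 0.0229, 0.2204]
tcp_rot: [[0.118, 0.968, 0.222], [0.455, -0.251, 0.854], [0.883, 0.0, -0.47]]
force: [0.0, -0.4, -0.3]
opening: 0.996
```

Reached. Now down 12 cm in world z, which in tool axes is (−10.6, 0, +5.6).

Emit:
move_arm:
  linear:
    - [-3.5,0,1.9]
    - [-7,0,3.8]
    - [-10.4,0.2,6.0]
    - [-10.4,0.2,6.0]
    - [-10.4,0.2,6.0]
  angular:
    - [0,0,0]
    - [0,0,0]
    - [0,0,0]
    - [0,0,0]
    - [0,0,0]
  fingers: [-1,-1,-1,-1,-1]

```text
time_s: 2.82
position: [0.4793, 0.0263, 0.1001]
tcp_rot: [[0.121, 0.968, 0.221], [0.452, -0.252, 0.856], [0.884, -0.004, -0.468]]
force: [-0.2, 0.4, 0.5]
opening: 0.998
```

Run:
```python
from h import *
s=read_state();print(s["joint_positions"],s["force"],s["position"])
im=np.mean([capture("wrist")["color"].astype(float) for _ in range(6)],0)
np.save("mouth.npy",im);import pickle;pickle.dump((s,capture("wrist")),open("mouth.pkl","wb"))
c=capture("wrist");u=proj(c,np.array([.4937,.1027,.062]),s);print(u)
x,y=np.clip(u.astype(int),[50,45],[590,355])
k=cv2.resize(im[y-45:y+45,x-50:x+50],None,fx=6,fy=6,interpolation=cv2.INTER_CUBIC).clip(0,255)
print("origin",x-50,y-45)
cv2.imwrite("pics/m1.png",k[:,:,::-1])
```

```text
[-45.82807134  48.63186344 111.35590634  51.87522428  73.61169881
 -72.02718826] [-0.19098427  0.4408707   0.50242789] [0.47925798 0.02628188 0.10008888]
[311.72607467 193.86998825]
origin 261 148[ WARN:0@1.909] global loadsave.cpp:1063 imwrite_ Unsupported depth image for selected encoder is fallbacked to CV_8U.
```

View pics/m1.png

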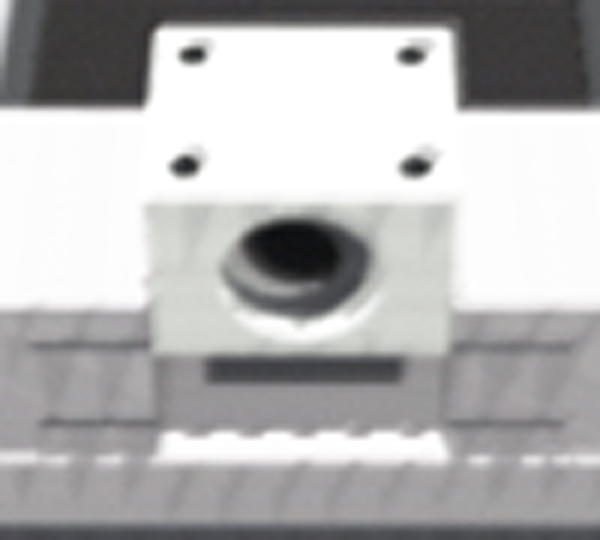

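The view is good: face corners at crop (147,203), (457,203), (447,355), (155,355), with the bore centred near (303,275) and the washer's ring visible inside. I'll enlarge it, with the face rectified.

Run:
```python
from h import *
import pickle
im=np.load("mouth.npy").astype(np.float32);s,c=pickle.load(open("mouth.pkl","rb"))
f=lambda x,y:onz
# ray-cast face corner pixels to check pose: top edge at z=.077
P={k:np.array([261+u/6,148+v/6])-.4 for k,(u,v) in dict(tl=(147,203),tr=(457,203),br=(447,355),bl=(155,355)).items()}
tl=onz(c,P["tl"],.077,s);tr=onz(c,P["tr"],.077,s);d=tr-tl
print(tl,tr,np.linalg.norm(d),"yaw x",np.degrees(np.arctan2(d[1],d[0])))
bl=onz(c,P["bl"],.047,s);br=onz(c,P["br"],.047,s);print(bl,br,np.linalg.norm(br-bl))
# face-rectified 20px/mm window x -13..13, z -13..13 about bore centre
S=20
dst=np.float32([[-21,-15],[21,-15],[21,15],[-21,15]])*S+13*S
H=cv2.getPerspectiveTransform(np.float32([P[k] for k in("tl","tr","br","bl")]),dst)
w=cv2.warpPerspective(im,H,(26*S,26*S),flags=cv2.INTER_CUBIC).clip(0,255)
g=(w/255)**.6*255
for x in range(0,26):
    g[::S*2 if 0 else S*26,:]=g[::S*26,:]
cv2.circle(g,(13*S,13*S),11*S,(255,0,0),1)
cv2.imwrite("pics/m2.png",g[:,:,::-1].astype(np.uint8))
# parallax of a plane 3 mm deep, computed w/ camera direction
o,_=ray(c,(300,200),s)
x=d/np.linalg.norm(d);y=np.array([-x[1],x[0],0]);y/=np.linalg.norm(y);m=(tl+tr+bl+br)/4
v=np.array([(o-m)@x,(o-m)@y,o[2]-m[2]]);print("mouth",m,"view",v*1000, "shift per mm depth (x,z)",-v[0]/v[1]*-1,v[2]/v[1])
```

```text
[0.4735333  0.10626339 0.077     ] [0.51230976 0.09597575 0.077     ] 0.040117938312920244 yaw x -14.858632756524292
[0.47291242 0.10822394 0.047     ] [0.51243928 0.09776627 0.047     ] 0.04088686095432244
mouth [0.49279869 0.10205734 0.062     ] view [   7.53885673 -205.64196586  197.26763875] shift per mm depth (x,z) -0.036660108250743104 -0.9592771491156643
```

View pics/m2.png

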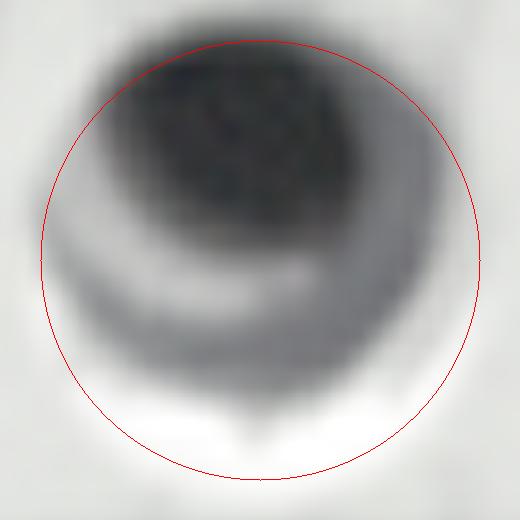

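Run:
```python
from h import *
import cv2
g=cv2.imread("pics/m2.png").astype(float).mean(2)
c0=np.array([210,155]);rs=range(60,270,10);print("r   ",list(rs))
for a in range(-30,211,15):
    t=np.radians(a);pts=[c0+r*np.array([np.cos(t),np.sin(t)]) for r in rs]
    print(a,[int(g[int(np.clip(p[1],0,519)),int(np.clip(p[0],0,519))]) for p in pts])
```

```text
r    [60, 70, 80, 90, 100, 110, 120, 130, 140, 150, 160, 170, 180, 190, 200, 210, 220, 230, 240, 250, 260]
-30 [50, 49, 47, 50, 53, 52, 55, 59, 76, 90, 104, 113, 130, 153, 177, 191, 202, 209, 213, 214, 216]
-15 [50, 51, 48, 45, 50, 51, 47, 54, 71, 85, 100, 107, 114, 120, 130, 145, 161, 181, 191, 201, 209]
0 [48, 48, 52, 52, 49, 49, 51, 49, 62, 80, 97, 110, 116, 120, 121, 120, 128, 145, 171, 191, 207]
15 [52, 54, 54, 52, 52, 54, 54, 56, 64, 80, 100, 110, 119, 124, 124, 122, 125, 143, 165, 188, 201]
30 [52, 53, 53, 55, 61, 67, 71, 73, 80, 90, 102, 113, 120, 121, 120, 118, 117, 120, 145, 174, 201]
45 [54, 54, 55, 57, 67, 77, 86, 98, 114, 123, 124, 123, 122, 121, 120, 119, 118, 120, 138, 167, 192]
60 [60, 64, 72, 79, 88, 106, 125, 143, 156, 157, 149, 140, 132, 126, 123, 122, 122, 121, 126, 152, 179]
75 [68, 78, 89, 94, 113, 136, 154, 171, 178, 174, 162, 147, 135, 127, 124, 125, 131, 135, 139, 158, 183]
90 [76, 90, 101, 113, 137, 156, 176, 188, 191, 185, 171, 154, 140, 130, 127, 135, 148, 161, 188, 216, 239]
105 [81, 92, 110, 128, 151, 170, 181, 192, 194, 187, 172, 154, 143, 140, 143, 145, 160, 186, 209, 233, 245]
120 [88, 98, 116, 138, 162, 179, 190, 196, 195, 187, 174, 157, 146, 144, 153, 167, 187, 205, 217, 228, 234]
135 [88, 104, 120, 139, 164, 182, 193, 194, 192, 185, 174, 161, 158, 169, 190, 214, 230, 237, 239, 235, 230]
150 [89, 99, 117, 136, 163, 179, 188, 192, 194, 191, 182, 174, 175, 191, 212, 224, 228, 227, 227, 228, 228]
165 [82, 95, 107, 127, 148, 172, 184, 186, 188, 190, 189, 191, 199, 213, 222, 226, 225, 225, 225, 225, 225]
180 [75, 86, 96, 109, 131, 152, 172, 183, 191, 199, 208, 219, 226, 229, 229, 229, 229, 229, 229, 229, 229]
195 [64, 74, 80, 89, 103, 124, 149, 173, 199, 211, 223, 227, 229, 229, 228, 228, 227, 227, 227, 227, 227]
210 [55, 59, 66, 74, 82, 98, 125, 163, 199, 220, 228, 228, 227, 227, 227, 226, 226, 223, 220, 219, 218]
```

The fit puts the washer hole about (−1.7 x, +1.8 z) mm off the bore axis, up and towards the screw side. The bearing face is about 7 mm in. Now back up and over to the drift.

Run:
```python
from h import *
s=read_state();p=np.array(s["position"])
R=down(80.3);plan(p+[0,0,.10],np.array(s["tcp_rot"]),s);plan([.4625,-.2755,.14],R,s)
```

```text
lin cm [8.814, 0.044, -4.723] ang [0.0, 0.0, 0.0]
lin cm [-10.673, 5.868, -27.876] ang [0.0494, -1.0781, -0.0736]
```

Emit:
move_arm:
  linear:
    - [3.5,0,-2]
    - [7,0,-4.5]
    - [8,1,-9]
    - [6,2,-13]
    - [4,3,-17]
    - [0,4,-21]
    - [-3,5,-24]
    - [-6,5.9,-27]
    - [-10.7,5.9,-27.9]
    - [-10.7,5.9,-27.9]
    - [-10.7,5.9,-27.9]
    - [-10.7,5.9,-27.9]
  angular:
    - [0,0,0]
    - [0.005,-0.1,-0.007]
    - [0.01,-0.2,-0.015]
    - [0.015,-0.3,-0.02]
    - [0.02,-0.4,-0.03]
    - [0.025,-0.5,-0.035]
    - [0.03,-0.62,-0.04]
    - [0.035,-0.74,-0.05]
    - [0.04,-0.86,-0.06]
    - [0.045,-0.98,-0.07]
    - [0.049,-1.078,-0.074]
    - [0.049,-1.078,-0.074]
  fingers: [-1,-1,-1,-1,-1,-1,-1,-1,-1,-1,-1,-1]

```text
time_s: 4.22
position: [0.4616, -0.2723, 0.1399]
tcp_rot: [[0.166, 0.986, -0.002], [0.986, -0.166, 0.001], [0.001, -0.002, -1.0]]
force: [-0.1, 1.5, 0.7]
opening: 0.998
```

Run:
```python
from h import *
s=read_state();print(s["position"],s["time_s"]);plan([.4625,-.2755,.0256],down(80.3),s)
c=capture("wrist");hsv=cv2.cvtColor(c["color"],cv2.COLOR_RGB2HSV)
m=cv2.inRange(hsv,(19,70,60),(32,255,255));m[:,:250]=0;m[:,380:]=0;m[345:]=0
for r in (120,160,200,240,270):
    x=np.where(m[r])[0];print(r,x.min(),x.max(),onz(c,((x.min()+x.max())/2,r),.045,s).round(4))
```

```text
[ 0.46157638 -0.27230231  0.13994639] 4.2167
lin cm [-0.311, 0.169, 11.434] ang [-0.0022, -0.0009, 0.0027]
120 311 329 [ 0.4732 -0.2115  0.045 ]
160 311 363 [ 0.4816 -0.2451  0.045 ]
200 278 365 [ 0.4637 -0.2764  0.045 ]
240 279 378 [ 0.4638 -0.3132  0.045 ]
270 311 327 [ 0.4509 -0.3404  0.045 ]
```

Emit:
move_arm:
  linear:
    - [-0.3,0.1,3]
    - [-0.3,0.1,6]
    - [-0.3,0.1,9]
    - [-0.3,0.1,10.5]
    - [-0.3,0.1,11.4]
    - [-0.3,0.1,11.4]
    - [-0.3,0.1,11.4]
  angular:
    - [0,0,0.003]
    - [0,0,0.003]
    - [0,0,0.003]
    - [0,0,0.003]
    - [0,0,0.003]
    - [0,0,0.003]
    - [0,0,0.003]
  fingers: [-0.2,-0.2,-0.2,-0.2,-0.2,-0.2,-0.2]

```text
time_s: 4.85
position: [0.4629, -0.2767, 0.027]
tcp_rot: [[0.169, 0.986, 0.0], [0.986, -0.169, 0.003], [0.003, 0.0, -1.0]]
force: [1.0, 0.4, -0.7]
opening: 0.621
```

Emit:
move_arm:
  linear:
    - [0,0,0]
    - [0,0,0]
    - [0,0,0]
    - [0,0,0]
    - [0,0,0]
    - [0,0,0]
    - [0,0,0]
    - [0,0,0]
  angular:
    - [0,0,0]
    - [0,0,0]
    - [0,0,0]
    - [0,0,0]
    - [0,0,0]
    - [0,0,0]
    - [0,0,0]
    - [0,0,0]
  fingers: [1,1,1,1,1,1,1,1]

```text
time_s: 5.52
position: [0.4629, -0.2766, 0.027]
tcp_rot: [[0.169, 0.986, 0.0], [0.986, -0.169, 0.003], [0.003, -0.0, -1.0]]
force: [-0.6, 0.1, 0.3]
opening: 0.078
```

Run:
```python
from h import *
s=read_state();print({k:np.round(s[k],4).tolist() for k in("time_s","position","tcp_rot","force","moment","opening")})
c=capture("wrist");cv2.imwrite("pics/g.png",c["color"][:,:,::-1])
hsv=cv2.cvtColor(c["color"],cv2.COLOR_RGB2HSV)
m=cv2.inRange(hsv,(19,70,60),(32,255,255))
for r in range(60,360,30):
    x=np.where(m[r,200:440])[0]+200
    if len(x): print(r,x.min(),x.max(),len(x))
```

```text
{'time_s': 5.5167, 'position': [0.4629, -0.2766, 0.027], 'tcp_rot': [[0.169, 0.9856, 0.0005], [0.9856, -0.169, 0.0027], [0.0028, -0.0, -1.0]], 'force': [-0.5714, 0.1259, 0.3252], 'moment': [0.029, -0.0431, 0.0301], 'opening': 0.0779}
90 300 332 33
120 248 430 87
150 302 331 30
180 302 415 37
210 302 418 74
240 302 330 29
270 311 324 14
300 283 353 11
330 283 353 35
```

Emit:
move_arm:
  linear:
    - [0,0,-1]
    - [0,0,-3]
    - [0,0,-6]
    - [0,0,-9]
    - [0,0,-11]
    - [0,0,-11]
  angular:
    - [0,0,0]
    - [0,0,0]
    - [0,0,0]
    - [0,0,0]
    - [0,0,0]
    - [0,0,0]
  fingers: [1,1,1,1,1,1]

```text
time_s: 6.07
position: [0.4655, -0.2791, 0.142]
tcp_rot: [[0.169, 0.986, 0.008], [0.986, -0.169, -0.004], [-0.003, 0.008, -1.0]]
force: [0.0, -1.0, 0.2]
opening: 0.003
```

Run:
```python
from h import *
s=read_state();print({k:np.round(s[k],4).tolist() for k in("time_s","position","tcp_rot","force","moment","opening")})
c=capture("wrist");cv2.imwrite("pics/g2.png",c["color"][:,:,::-1])
R=down(75.3);y=R[:,0];m=np.array([.4928,.1021,.062])
p=m-(.085+.06)*y; p[2]=.14;print(p);plan(p,R,s)
```

```text
{'time_s': 6.0667, 'position': [0.4655, -0.2791, 0.142], 'tcp_rot': [[0.1688, 0.9856, 0.0077], [0.9856, -0.1688, -0.0039], [-0.0026, 0.0082, -1.0]], 'force': [0.0115, -0.9664, 0.1509], 'moment': [-0.0082, -0.0761, -0.0247], 'opening': 0.0027}
[ 0.4560051  -0.03815382  0.14      ]
lin cm [23.59, -5.0, 0.098] ang [0.0084, 0.0022, 0.087]
```

View pics/g2.png

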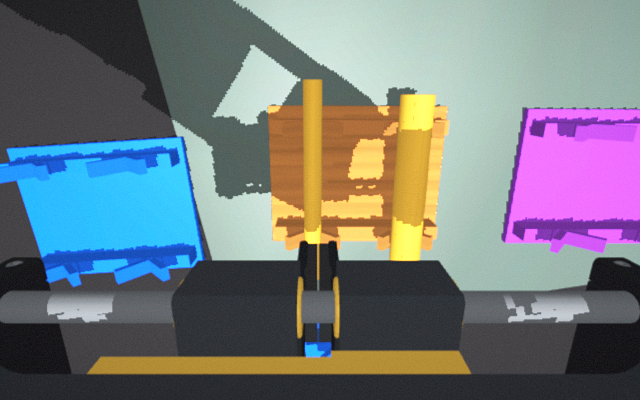

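View pics/g.png

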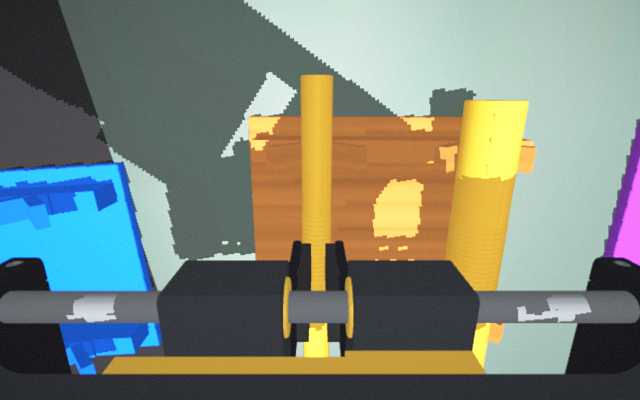

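The grasp missed: at opening 0.078 the finger tips at row ~241 sit over the rod rather than beside it, so they reach less deep than I assumed. In the last picture the drift still lies in the rest along column 312. I'll go back and go deeper; TCP z of 0.011 is still clear of the 8 mm base.

Run:
```python
from h import *
s=read_state();print(s["position"]);plan([.4625,-.2760,.07],down(80.2),s);plan([.4625,-.2760,.011],down(80.2),s)
```

```text
[ 0.46436754 -0.2781621   0.13993284]
lin cm [0.186, -0.257, 6.992] ang [0.0053, 0.0007, 0.0014]
lin cm [0.19, -0.288, 12.892] ang [0.0053, 0.0007, 0.0014]
```

Emit:
move_arm:
  linear:
    - [0.2,-0.2,0]
    - [0.2,-0.2,0]
    - [0.2,-0.2,2]
    - [0.2,-0.2,4]
    - [0.2,-0.2,5.5]
    - [0.2,-0.2,7]
    - [0.2,-0.2,7]
    - [0.2,-0.2,7]
  angular:
    - [0.005,0,0]
    - [0.005,0,0]
    - [0.005,0,0]
    - [0.005,0,0]
    - [0.005,0,0]
    - [0.005,0,0]
    - [0.005,0,0]
    - [0.005,0,0]
  fingers: [-0.3,-0.3,-0.3,-0.3,-0.3,-0.3,-0.3,-0.3]

```text
time_s: 6.78
position: [0.4619, -0.2749, 0.0683]
tcp_rot: [[0.169, 0.986, -0.003], [0.986, -0.169, 0.002], [0.002, -0.004, -1.0]]
force: [0.0, -0.1, 0.9]
opening: 0.529
```

Run:
```python
from h import *
s=read_state();print(s["position"],s["opening"],s["force"]);plan([.4625,-.2760,.011],down(80.2),s)
c=capture("side");im=c["color"];u=proj(c,np.array([.4625,-.276,.05]));print(u);x,y=u.astype(int)
x=min(max(x,60),580);cv2.imwrite("pics/s1.png",cv2.resize(im[y-60:y+40,x-60:x+60],None,fx=6,fy=6,interpolation=cv2.INTER_CUBIC)[:,:,::-1])
```

```text
[ 0.46194219 -0.27488576  0.06832121] 0.5286227296145048 [ 0.0460506  -0.10030481  0.90464902]
lin cm [-0.111, 0.094, 5.732] ang [-0.0035, -0.0018, 0.0014]
[368.77268587 187.24026912]
```

View pics/s1.png

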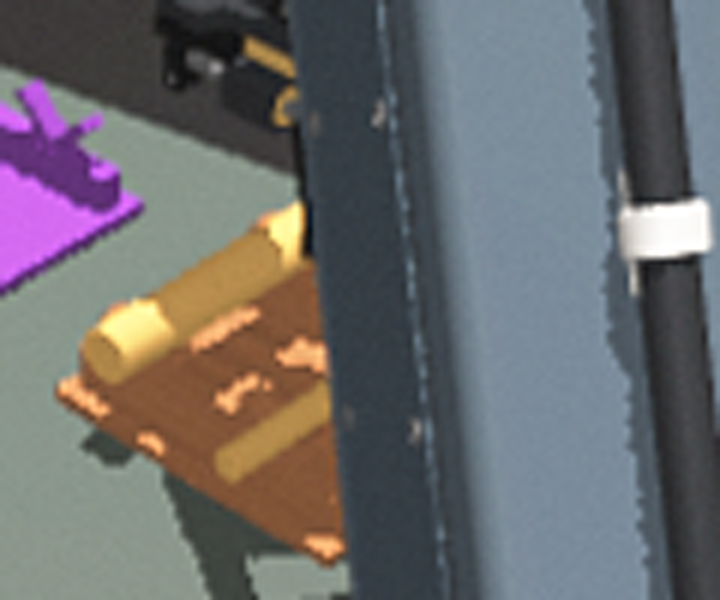

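Run:
```python
from h import *
c=capture("side")
for z in(.05,.068,.08,.09,.1): print(z,proj(c,np.array([.489,-.280,z])),proj(c,np.array([.487,-.270,z])))
```

```text
0.05 [360.67646748 182.84861029] [359.31319829 185.0509345 ]
0.068 [361.05530109 177.2041069 ] [359.6820229  179.39379636]
0.08 [361.31161759 173.3850705 ] [359.93158845 175.565888  ]
0.09 [361.52755877 170.1676138 ] [360.14185531 172.34075429]
0.1 [361.74566514 166.9178965 ] [360.35424272 169.08309491]
```

The side view puts the finger tip at about z = 0.09 while the TCP reads 0.068. So the tips end ~22 mm short of the stated TCP, and the deeper grasp is right.

Emit:
move_arm:
  linear:
    - [-0.1,0.05,1.5]
    - [-0.1,0.05,3]
    - [-0.1,0.05,4.2]
    - [-0.1,0.05,5.2]
    - [-0.1,0.05,5.8]
    - [-0.1,0.05,5.8]
  angular:
    - [-0.003,-0.002,0.001]
    - [-0.003,-0.002,0.001]
    - [-0.003,-0.002,0.001]
    - [-0.003,-0.002,0.001]
    - [-0.003,-0.002,0.001]
    - [-0.003,-0.002,0.001]
  fingers: [-0.3,-0.3,-0.3,-0.3,-0.3,-0.3]

```text
time_s: 7.38
position: [0.4632, -0.2768, 0.0113]
tcp_rot: [[0.17, 0.985, 0.002], [0.985, -0.17, -0.002], [-0.002, 0.002, -1.0]]
force: [-0.0, 1.3, -0.1]
opening: 0.653
```

Emit:
move_arm:
  linear:
    - [0,0,0]
    - [0,0,0]
    - [0,0,0]
    - [0,0,0]
    - [0,0,0]
    - [0,0,0]
    - [0,0,0]
    - [0,0,0]
    - [0,0,0]
    - [0,0,0]
  angular:
    - [0,0,0]
    - [0,0,0]
    - [0,0,0]
    - [0,0,0]
    - [0,0,0]
    - [0,0,0]
    - [0,0,0]
    - [0,0,0]
    - [0,0,0]
    - [0,0,0]
  fingers: [1,1,1,1,1,1,1,1,1,1]

```text
time_s: 8.22
position: [0.4621, -0.2765, 0.0114]
tcp_rot: [[0.169, 0.986, -0.0], [0.986, -0.169, -0.001], [-0.001, -0.0, -1.0]]
force: [-4.8, -0.8, 3.0]
opening: 0.159
```

Gripped: opening 0.159 is about 14 mm. Lifting.

Emit:
move_arm:
  linear:
    - [0,0,-0.5]
    - [0,0,-1.5]
    - [0,0,-3]
    - [0,0,-6]
    - [0,0,-9]
    - [0,0,-11]
    - [0,0,-11]
    - [0,0,-11]
  angular:
    - [0,0,0]
    - [0,0,0]
    - [0,0,0]
    - [0,0,0]
    - [0,0,0]
    - [0,0,0]
    - [0,0,0]
    - [0,0,0]
  fingers: [1,1,1,1,1,1,1,1]

```text
time_s: 8.88
position: [0.4632, -0.2769, 0.1227]
tcp_rot: [[0.169, 0.986, 0.003], [0.986, -0.169, -0.004], [-0.003, 0.004, -1.0]]
force: [-0.0, 0.1, -2.8]
opening: 0.164
```

Run:
```python
from h import *
s=read_state();print({k:np.round(s[k],4).tolist() for k in("time_s","position","tcp_rot","force","moment","opening")})
c=capture("wrist");im=c["color"];cv2.imwrite("pics/g3.png",im[:,:,::-1])
hsv=cv2.cvtColor(im,cv2.COLOR_RGB2HSV)
m=cv2.inRange(hsv,(19,70,60),(32,255,255))
for r in range(0,360,20):
    x=np.where(m[r,280:360])[0]+280
    if len(x): print(r,x.min(),x.max(),len(x))
R=down(75.3);y=R[:,0];mo=np.array([.4928,.1021,.062])
p=mo-(.085+.05)*y; p[2]=.12;print(p);plan(p,R,s)
```

```text
{'time_s': 8.8833, 'position': [0.4632, -0.2769, 0.1227], 'tcp_rot': [[0.1693, 0.9856, 0.003], [0.9856, -0.1693, -0.0037], [-0.0032, 0.0036, -1.0]], 'force': [-0.01, 0.1021, -2.8371], 'moment': [-0.0779, -0.0403, -0.0234], 'opening': 0.164}
80 301 336 36
100 301 336 36
120 302 335 34
140 302 334 33
160 302 334 33
180 302 334 33
200 302 333 32
220 280 359 80
240 280 359 50
260 303 332 30
280 303 359 32
340 305 330 26
[ 0.45854268 -0.02848115  0.12      ]
lin cm [24.401, -4.669, 0.18] ang [0.0037, 0.003, 0.0865]
```

Emit:
move_arm:
  linear:
    - [3,0,-2]
    - [7,-1,-2]
    - [11,-1.5,-2]
    - [15,-2,-2]
    - [19,-3,-2]
    - [23,-3.5,-2]
    - [26,-4.1,-2]
    - [29,-4.1,-2]
    - [30.9,-4.1,-1.8]
    - [30.9,-4.1,-1.8]
    - [30.9,-4.1,-1.8]
  angular:
    - [0,0,0.01]
    - [0,0,0.02]
    - [0,0,0.03]
    - [0,0,0.04]
    - [0,0,0.05]
    - [0,0,0.06]
    - [0,0,0.07]
    - [0,0,0.08]
    - [0.004,0.003,0.0865]
    - [0.004,0.003,0.0865]
    - [0.004,0.003,0.0865]
  fingers: [1,1,1,1,1,1,1,1,1,1,1]

```text
time_s: 9.85
position: [0.4728, 0.0365, 0.1374]
tcp_rot: [[0.251, 0.968, -0.007], [0.968, -0.251, 0.003], [0.001, -0.007, -1.0]]
force: [0.5, -0.9, -3.2]
opening: 0.162
```

Run:
```python
from h import *
import pickle
s=read_state();print({k:np.round(s[k],4).tolist() for k in("time_s","position","tcp_rot","force","opening")})
im=np.mean([capture("wrist")["color"].astype(float) for _ in range(5)],0);c=capture("wrist");s2=read_state();print(s2["position"])
pickle.dump((s2,c,im),open("v.pkl","wb"))
cv2.imwrite("pics/v1.png",cv2.resize(im[0:260,140:500],None,fx=2.2,fy=2.2,interpolation=cv2.INTER_CUBIC)[:,:,::-1].clip(0,255).astype(np.uint8))
```

```text
{'time_s': 9.85, 'position': [0.4728, 0.0365, 0.1374], 'tcp_rot': [[0.2511, 0.9679, -0.0066], [0.968, -0.2511, 0.0027], [0.001, -0.0071, -1.0]], 'force': [0.4918, -0.9113, -3.1898], 'opening': 0.1615}
[0.47390409 0.0345051  0.13871856]
```

View pics/v1.png

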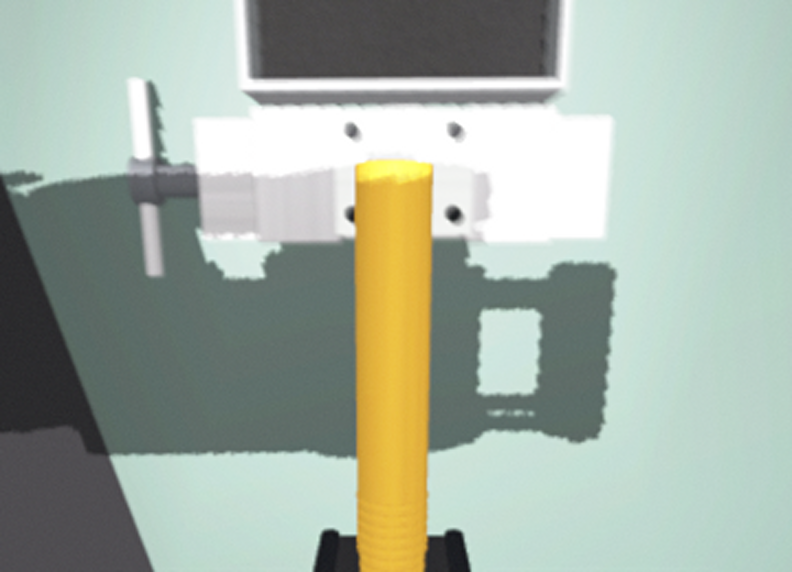

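The drift is held straight, its tip at crop (394,170). The block's screw holes are at crop (352,130), (455,130) and (454,214), well suited to measuring lateral offset and yaw in the same picture.

Run:
```python
from h import *
import pickle
s,c,im=pickle.load(open("v.pkl","rb"));g=im.mean(2)
R=np.array(s["tcp_rot"]);P=np.array(s["position"]);W=[]
for u,v in((352,130),(455,130),(454,214)):
    x=int(140+u/2.2);y=int(v/2.2);k=g[y-5:y+6,x-5:x+6];w=np.clip(np.median(g[y-6:y+7,x-6:x+7])-15-k,0,None)
    yy,xx=np.mgrid[y-5:y+6,x-5:x+6];uv=((xx*w).sum()/w.sum(),(yy*w).sum()/w.sum())
    p=onz(c,uv,.077,s);W.append(p);print(np.round(uv,2),p.round(4),"tool",(R.T@(p-P)).round(4))
W=np.array(W);d=W[1]-W[0];print("spacing",np.linalg.norm(d),np.degrees(np.arctan2(d[1],d[0])));e=W[1]-W[2];print(np.linalg.norm(e),np.degrees(np.arctan2(e[1],e[0])))
ctr=(W[0]+W[2])/2;print("block centre",ctr,"tool",R.T@(ctr-P))
# drift: width edges and tip
hsv=cv2.cvtColor(im.clip(0,255).astype(np.uint8),cv2.COLOR_RGB2HSV);m=cv2.inRange(hsv,(18,90,60),(34,255,255))
for r in range(66,240,12):
    x=np.where(m[r,290:350])[0]+290
    if len(x):
        q=onz(c,((x.min()+x.max())/2,r),P[2]+.0332,s);print(r,x.min(),x.max(),(R.T@(q-P)).round(4))
```

```text
[299.72  59.22] [0.4883 0.1376 0.077 ] tool [ 0.1032 -0.0121  0.0619]
[346.62  59.04] [0.5183 0.1298 0.077 ] tool [0.1033 0.0188 0.0618]
[345.97  97.13] [0.5122 0.1064 0.077 ] tool [0.0792 0.0189 0.0618]
spacing 0.03094219566673902 -14.602114649909435
0.02408672326497533 75.54514300143846
block centre [0.50028333 0.12199238 0.077     ] tool [0.09123613 0.00340633 0.06183393]
78 302 336 [ 0.0878  0.0004 -0.0331]
90 302 335 [ 0.083   0.0002 -0.0331]
102 302 335 [ 0.0782  0.0002 -0.0331]
114 301 335 [ 0.0732 -0.     -0.0331]
126 301 335 [ 0.0682 -0.     -0.0331]
138 301 335 [ 0.0631 -0.     -0.0331]
150 301 335 [ 0.0578 -0.     -0.0331]
162 302 335 [ 0.0525  0.0002 -0.0331]
174 302 334 [ 0.0471 -0.     -0.0331]
186 302 334 [ 0.0415 -0.     -0.0331]
198 302 334 [ 0.0358 -0.     -0.0331]
210 303 333 [ 0.03   -0.     -0.0332]
222 303 333 [ 0.0241 -0.     -0.0332]
234 302 333 [ 0.0181 -0.0002 -0.0332]
```

```bash
cat > blk.py <<'E'
from h import *
S=[];I=[]
for _ in range(4):
    s=read_state();S.append(np.r_[s["position"],np.ravel(s["tcp_rot"])]);c=capture("wrist");I.append(c["color"].astype(float))
print("pos spread",np.ptp(np.array(S)[:,:3],axis=0).round(4),"t",s["time_s"])
m=np.mean(S,0);s={"position":m[:3],"tcp_rot":m[3:].reshape(3,3)};im=np.mean(I,0);g=im.mean(2);R=s["tcp_rot"];P=s["position"];print(P,R[:,2])
W=[]
for p0 in((.4883,.1376),(.5183,.1298),(.5122,.1064)):
    x,y=proj(c,np.array([*p0,.077]),s).round().astype(int)
    for _ in range(2):
        k=g[y-5:y+6,x-5:x+6];w=np.clip(np.median(g[y-6:y+7,x-6:x+7])-15-k,0,None)
        yy,xx=np.mgrid[y-5:y+6,x-5:x+6];uv=((xx*w).sum()/w.sum(),(yy*w).sum()/w.sum());x,y=np.round(uv).astype(int)
    W.append(onz(c,uv,.077,s))
W=np.array(W);d=W[1]-W[0];e=W[1]-W[2];ctr=(W[0]+W[2])/2
print("yaws",np.degrees(np.arctan2(d[1],d[0])),np.degrees(np.arctan2(e[1],e[0])),"spacing",np.linalg.norm(d),np.linalg.norm(e),"centre",ctr)
E
python3 blk.py
```

```text
pos spread [0.0002 0.0003 0.0003] t 10.3
[0.47399163 0.03465998 0.13885888] [-0.00326112  0.00241043 -0.99999175]
yaws -14.50908323233268 75.67024681494071 spacing 0.03080946927442694 0.023978270751604806 centre [0.49933515 0.12275904 0.077     ]
```

Run:
```python
from h import *
s=read_state();R=down(75.5);plan([.4665,.0027,.1388],R,s);plan([.4665,.0027,.0306],R,s)
```

```text
lin cm [-3.315, 0.091, 0.015] ang [-0.0035, -0.0016, -0.0046]
lin cm [-3.333, 0.128, 10.835] ang [-0.0035, -0.0016, -0.0046]
```

Emit:
move_arm:
  linear:
    - [-2,0.1,0]
    - [-3.3,0.1,0]
    - [-3.3,0.1,1]
    - [-3.3,0.1,4]
    - [-3.3,0.1,7]
    - [-3.3,0.1,9.5]
    - [-3.3,0.13,10.8]
    - [-3.3,0.13,10.8]
    - [-3.3,0.13,10.8]
    - [-3.3,0.13,10.8]
  angular:
    - [-0.003,-0.002,-0.005]
    - [-0.003,-0.002,-0.005]
    - [-0.003,-0.002,-0.005]
    - [-0.003,-0.002,-0.005]
    - [-0.003,-0.002,-0.005]
    - [-0.003,-0.002,-0.005]
    - [-0.003,-0.002,-0.005]
    - [-0.003,-0.002,-0.005]
    - [-0.003,-0.002,-0.005]
    - [-0.003,-0.002,-0.005]
  fingers: [1,1,1,1,1,1,1,1,1,1]

```text
time_s: 11.18
position: [0.4675, 0.0027, 0.0317]
tcp_rot: [[0.25, 0.968, 0.001], [0.968, -0.25, -0.001], [-0.0, 0.001, -1.0]]
force: [-0.4, -0.0, -2.5]
opening: 0.164
```

```bash
cat > st.py <<'E'
from h import *
import sys
# vise-frame report: drift tip relative to mouth centre (mm), forces in vise axes
y=np.array([.2504,.9681,0]);x=np.array([.9681,-.2504,0]);M=np.array([.4948,.1054,.062])
s=read_state();R=np.array(s["tcp_rot"]);T=np.array(s["position"])+R@np.array([.0865,0,-.0332])
d=(T-M)*1000;F=np.array(s["force"]);print("t",round(s["time_s"],2),"tip x,depth,z",(d@x).round(2),(d@y).round(2),d[2].round(2),"F x,y,z",(F@x).round(1),(F@y).round(1),F[2].round(1),"rod dir",R[:,0].round(4),"op",round(s["opening"],3))
t=[float(a) for a in sys.argv[1:4]]
if t: plan(np.array(s["position"])+(t[0]/1000-d@x/1000)*x+(t[1]/1000-d@y/1000)*y+np.array([0,0,(t[2]-d[2])/1000]),down(75.5),s)
E
python3 st.py -1.7 -2 1.8
```

```text
t 11.18 tip x,depth,z -0.76 -19.73 2.84 F x,y,z -0.4 -0.1 -2.5 rod dir [ 2.501e-01  9.682e-01 -4.000e-04] op 0.164
lin cm [1.773, -0.093, 0.103] ang [0.0013, 0.0004, 0.0003]
```

Emit:
move_arm:
  linear:
    - [0.5,-0.09,0.1]
    - [1.0,-0.09,0.1]
    - [1.4,-0.09,0.1]
    - [1.6,-0.09,0.1]
    - [1.6,-0.09,0.1]
    - [1.6,-0.09,0.1]
  angular:
    - [0,0,0]
    - [0,0,0]
    - [0,0,0]
    - [0,0,0]
    - [0,0,0]
    - [0,0,0]
  fingers: [1,1,1,1,1,1]

```text
time_s: 11.68
position: [0.4708, 0.0187, 0.0309]
tcp_rot: [[0.249, 0.968, 0.002], [0.968, -0.249, -0.001], [-0.0, 0.002, -1.0]]
force: [-0.4, -0.2, -2.6]
opening: 0.159
```

```bash
python3 st.py -1.7 2 1.8
```

```text
t 11.68 tip x,depth,z -1.69 -3.4 2.07 F x,y,z -0.3 -0.2 -2.6 rod dir [ 2.492e-01  9.684e-01 -4.000e-04] op 0.159
lin cm [0.54, -0.0, 0.027] ang [0.0019, 0.0004, 0.0012]
```

Emit:
move_arm:
  linear:
    - [0.06,0,0.03]
    - [0.12,0,0.03]
    - [0.18,0,0.03]
    - [0.24,0,0.03]
    - [0.3,0,0.03]
    - [0.34,0,0.03]
  angular:
    - [0.002,0,0.001]
    - [0.002,0,0.001]
    - [0.002,0,0.001]
    - [0.002,0,0.001]
    - [0.002,0,0.001]
    - [0.002,0,0.001]
  fingers: [1,1,1,1,1,1]

```text
time_s: 12.18
position: [0.4716, 0.0218, 0.0306]
tcp_rot: [[0.25, 0.968, -0.001], [0.968, -0.25, -0.001], [-0.001, -0.0, -1.0]]
force: [-0.6, -2.9, -2.6]
opening: 0.163
```

Emit:
move_arm:
  linear:
    - [0.04,0,0]
    - [0.08,0,0]
    - [0.12,0,0]
    - [0.15,0,0]
  angular:
    - [0,0,0]
    - [0,0,0]
    - [0,0,0]
    - [0,0,0]
  fingers: [1,1,1,1]

```text
time_s: 12.52
position: [0.4715, 0.0222, 0.0305]
tcp_rot: [[0.249, 0.969, -0.002], [0.969, -0.249, -0.002], [-0.003, -0.001, -1.0]]
force: [-1.3, -7.1, -3.5]
opening: 0.159
```

```bash
python3 st.py -1.7 5 1.8
```

```text
t 12.52 tip x,depth,z -1.82 0.2 1.46 F x,y,z 0.5 -7.2 -3.5 rod dir [ 0.2487  0.9686 -0.0026] op 0.159
lin cm [0.48, 0.013, -0.036] ang [-0.0009, 0.0026, 0.0018]
```

Contact at a nominal depth of 0.2 mm with 7 N, so the arm's stiffness is about 5 N/mm. Next I'll feel around with a light push, going up first.

Emit:
move_arm:
  linear:
    - [0.05,0,-0.04]
    - [0.08,0,-0.08]
    - [0.1,0,-0.1]
    - [0.1,0,-0.1]
  angular:
    - [0,0.002,0.002]
    - [0,0.002,0.002]
    - [0,0.002,0.002]
    - [0,0.002,0.002]
  fingers: [1,1,1,1]

```text
time_s: 12.85
position: [0.4714, 0.0221, 0.0314]
tcp_rot: [[0.25, 0.968, -0.002], [0.968, -0.25, -0.002], [-0.002, -0.002, -1.0]]
force: [-2.7, -6.6, -3.2]
opening: 0.162
```

```bash
python3 st.py -1.7 5 1.8; python3 -c "
from rig import *;print(read_state()['moment'])"
```

```text
t 12.85 tip x,depth,z -1.82 0.09 2.4 F x,y,z -1.0 -7.1 -3.2 rod dir [ 0.2496  0.9683 -0.0022] op 0.162
lin cm [0.491, 0.013, 0.059] ang [-0.0015, 0.0022, 0.0008]
[-1.35909415  0.18963052  0.01371762]
```

Still blocked. I'll find the bore's real axis by feeling its walls: back off, centre on the nominal axis, then touch the washer.

Emit:
move_arm:
  linear:
    - [-0.3,0,0]
    - [-0.3,0.18,0.24]
    - [-0.3,0.18,0.24]
    - [-0.3,0.18,0.24]
    - [-0.1,0.18,0.24]
    - [0.0,0.18,0.24]
    - [0.05,0.18,0.24]
    - [0.1,0.18,0.24]
    - [0.1,0.18,0.24]
  angular:
    - [0,0.002,0.001]
    - [0,0.002,0.001]
    - [0,0.002,0.001]
    - [0,0.002,0.001]
    - [0,0.002,0.001]
    - [0,0.002,0.001]
    - [0,0.002,0.001]
    - [0,0.002,0.001]
    - [0,0.002,0.001]
  fingers: [1,1,1,1,1,1,1,1,1]

```text
time_s: 13.6
position: [0.473, 0.0216, 0.029]
tcp_rot: [[0.249, 0.969, -0.002], [0.969, -0.249, -0.002], [-0.002, -0.002, -1.0]]
force: [-1.3, -6.3, -2.3]
opening: 0.161
```

```bash
python3 st.py 0 0 0
```

```text
t 13.6 tip x,depth,z -0.19 -0.02 -0.0 F x,y,z 0.3 -6.5 -2.3 rod dir [ 0.2489  0.9685 -0.0023] op 0.161
lin cm [0.002, 0.019, -0.0] ang [-0.002, 0.0023, 0.0015]
```

Same depth at the centre, so that contact is the washer (3 mm inside) and my depth zero reads 3 mm low. Now the walls: ±x, then ±z.

Emit:
move_arm:
  linear:
    - [-0.1,0.1,0]
    - [-0.1,0.25,0]
    - [-0.1,0.35,0]
    - [-0.1,0.42,0]
    - [-0.1,0.46,0]
    - [-0.1,0.46,0]
    - [-0.1,0.46,0]
  angular:
    - [0,0,0]
    - [0,0,0]
    - [0,0,0]
    - [0,0,0]
    - [0,0,0]
    - [0,0,0]
    - [0,0,0]
  fingers: [1,1,1,1,1,1,1]

```text
time_s: 14.18
position: [0.4769, 0.0198, 0.0289]
tcp_rot: [[0.249, 0.969, -0.003], [0.969, -0.249, -0.001], [-0.002, -0.003, -1.0]]
force: [-1.4, 0.8, -4.0]
opening: 0.154
```

```bash
python3 st.py -4.5 -1 0
```

```text
t 14.18 tip x,depth,z 4.01 -0.83 -0.08 F x,y,z -1.5 0.4 -4.0 rod dir [ 0.2486  0.9686 -0.0022] op 0.154
lin cm [-0.015, -0.851, -0.005] ang [-0.0026, 0.0022, 0.0019]
```

Emit:
move_arm:
  linear:
    - [0,-0.3,0]
    - [0,-0.55,0]
    - [0,-0.7,0]
    - [0,-0.8,0]
    - [0,-0.86,0]
    - [0,-0.86,0]
    - [0,-0.86,0]
  angular:
    - [0,0,0]
    - [0,0,0]
    - [0,0,0]
    - [0,0,0]
    - [0,0,0]
    - [0,0,0]
    - [0,0,0]
  fingers: [1,1,1,1,1,1,1]

```text
time_s: 14.77
position: [0.469, 0.0218, 0.029]
tcp_rot: [[0.249, 0.969, -0.002], [0.969, -0.249, -0.002], [-0.002, -0.002, -1.0]]
force: [0.2, 0.4, -2.6]
opening: 0.16
```

```bash
python3 st.py 0.3 -1 4.6
```

```text
t 14.77 tip x,depth,z -4.11 -0.85 0.06 F x,y,z 0.1 0.5 -2.6 rod dir [ 0.2488  0.9685 -0.0021] op 0.16
lin cm [-0.017, 0.44, -0.454] ang [-0.0017, 0.0021, 0.0016]
```

Emit:
move_arm:
  linear:
    - [0,-0.05,0]
    - [0,-0.1,0]
    - [0,-0.15,0]
    - [0,-0.2,0]
    - [0,-0.2,0]
    - [0,-0.2,0]
  angular:
    - [0,0.002,0.001]
    - [0,0.002,0.001]
    - [0,0.002,0.001]
    - [0,0.002,0.001]
    - [0,0.002,0.001]
    - [0,0.002,0.001]
  fingers: [1,1,1,1,1,1]

```text
time_s: 15.27
position: [0.4678, 0.0221, 0.0292]
tcp_rot: [[0.25, 0.968, -0.0], [0.968, -0.25, 0.0], [0.0, -0.0, -1.0]]
force: [3.4, -0.8, -3.2]
opening: 0.16
```

```bash
python3 st.py 0.3 -1 0
python3 - <<'E'
from h import *
c=capture("top");im=c["color"];a=cv2.resize(im[165:245,200:270],None,fx=7,fy=7,interpolation=cv2.INTER_CUBIC)
d=capture("side")["color"];b=cv2.resize(d[240:340,190:310],None,fx=4.6,fy=5.6,interpolation=cv2.INTER_CUBIC)
cv2.imwrite("pics/chk.png",b[:,:,::-1])
s=read_state();w=capture("wrist")["color"];cv2.imwrite("pics/wchk.png",cv2.resize(w[40:240,230:410],None,fx=3,fy=3,interpolation=cv2.INTER_CUBIC)[:,:,::-1])
E
```

```text
t 15.27 tip x,depth,z -5.26 -0.91 0.37 F x,y,z 3.5 0.0 -3.2 rod dir [0.2502 0.9682 0.    ] op 0.16
lin cm [-0.009, 0.556, 0.037] ang [-0.0002, -0.0, 0.0002]
```

View pics/wchk.png

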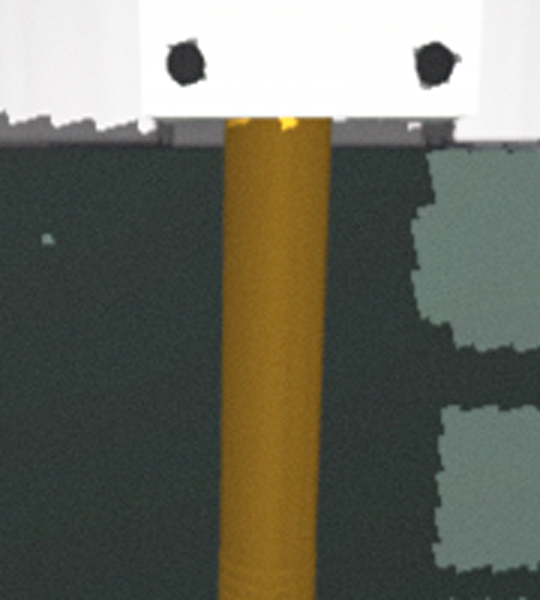

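The −x wall gives 3.5 N at −5.26 and the +x wall 1.5 N at 4.01. Allowing for the give, the bore axis is at x ≈ −0.2. In the picture the rod enters under the block edge at (276,120), screw holes at (186,62) and (435,62). Now the z walls.

Emit:
move_arm:
  linear:
    - [0,0.3,-0.1]
    - [0,0.5,-0.2]
    - [0,0.5,-0.3]
    - [0,0.5,-0.38]
    - [0,0.5,-0.45]
    - [0,0.5,-0.45]
    - [0,0.5,-0.45]
  angular:
    - [0,0,0]
    - [0,0,0]
    - [0,0,0]
    - [0,0,0]
    - [0,0,0]
    - [0,0,0]
    - [0,0,0]
  fingers: [1,1,1,1,1,1,1]

```text
time_s: 16.0
position: [0.4719, 0.021, 0.0335]
tcp_rot: [[0.25, 0.968, -0.002], [0.968, -0.25, 0.0], [-0.0, -0.002, -1.0]]
force: [-1.2, -0.4, -2.1]
opening: 0.161
```

```bash
python3 st.py -0.2 -1 -4.5
```

```text
t 16.0 tip x,depth,z -1.07 -0.96 4.73 F x,y,z -1.1 -0.7 -2.1 rod dir [ 2.498e-01  9.683e-01 -2.000e-04] op 0.161
lin cm [-0.004, 0.089, 0.923] ang [-0.0017, 0.0002, 0.0006]
```

Emit:
move_arm:
  linear:
    - [0,0.08,-0.05]
    - [0,0.08,-0.1]
    - [0,0.08,-0.15]
    - [0,0.08,-0.15]
    - [0,0.08,-0.15]
  angular:
    - [0,0,0]
    - [0,0,0]
    - [0,0,0]
    - [0,0,0]
    - [0,0,0]
  fingers: [1,1,1,1,1]

```text
time_s: 16.42
position: [0.4723, 0.0208, 0.035]
tcp_rot: [[0.249, 0.968, -0.003], [0.968, -0.249, 0.0], [-0.0, -0.003, -1.0]]
force: [-1.2, -1.0, -3.8]
opening: 0.161
```

```bash
python3 st.py -0.2 -1 -4.5
```

```text
t 16.42 tip x,depth,z -0.65 -1.01 6.12 F x,y,z -0.9 -1.3 -3.8 rod dir [ 2.495e-01  9.684e-01 -3.000e-04] op 0.161
lin cm [0.002, 0.047, 1.062] ang [-0.0025, 0.0003, 0.0009]
```

The rod seems to have pitched a little in the pads: only −1.2 N at nominal +6.1. Pressing on the bottom wall down to nominal −3.7 will level it again.

Emit:
move_arm:
  linear:
    - [0,0.05,0.25]
    - [0,0.05,0.5]
    - [0,0.05,0.7]
    - [0,0.05,0.8]
    - [0,0.05,0.88]
    - [0,0.05,0.95]
    - [0,0.05,0.98]
    - [0,0.05,0.98]
    - [0,0.05,0.98]
  angular:
    - [-0.002,0,0.001]
    - [-0.002,0,0.001]
    - [-0.002,0,0.001]
    - [-0.002,0,0.001]
    - [-0.002,0,0.001]
    - [-0.002,0,0.001]
    - [-0.002,0,0.001]
    - [-0.002,0,0.001]
    - [-0.002,0,0.001]
  fingers: [1,1,1,1,1,1,1,1,1]

```text
time_s: 17.17
position: [0.4728, 0.0207, 0.0252]
tcp_rot: [[0.25, 0.968, -0.0], [0.968, -0.25, -0.0], [-0.0, -0.0, -1.0]]
force: [0.2, 0.1, -2.2]
opening: 0.161
```

```bash
python3 st.py -0.2 -1 0
python3 - <<'E'
from h import *
# rod pitch in hand: width of rod along rows (perspective) in wrist image -> tool z of axis
s=read_state();c=capture("wrist");g=c["color"];hsv=cv2.cvtColor(g,cv2.COLOR_RGB2HSV);m=cv2.inRange(hsv,(15,120,40),(34,255,255))
for r in range(85,240,15):
    x=np.where(m[r,270:370])[0]+270
    if len(x): print(r,x.min(),x.max(),end=' | ')
x,y=proj(c,np.array([.4948,.1054,.077]),s);print(x,y)
E
```

```text
t 17.17 tip x,depth,z -0.03 -0.99 -3.61 F x,y,z 0.1 0.1 -2.2 rod dir [ 2.505e-01  9.681e-01 -3.000e-04] op 0.161
lin cm [-0.001, -0.017, -0.361] ang [-0.0002, 0.0003, -0.0001]
85 301 335 | 100 301 336 | 115 301 335 | 130 302 335 | 145 302 335 | 160 302 334 | 175 302 334 | 190 302 334 | 205 302 334 | 220 302 333 | 235 302 334 | 318.18080622287005 76.69306050012045
```

Emit:
move_arm:
  linear:
    - [0,0,0.05]
    - [0,0,0.1]
    - [0,0,0.15]
    - [0,0,0.15]
    - [0,0,0.15]
  angular:
    - [0,0,0]
    - [0,0,0]
    - [0,0,0]
    - [0,0,0]
    - [0,0,0]
  fingers: [1,1,1,1,1]

```text
time_s: 17.63
position: [0.4728, 0.0206, 0.0237]
tcp_rot: [[0.251, 0.968, -0.0], [0.968, -0.251, -0.0], [-0.0, -0.0, -1.0]]
force: [-0.3, -1.4, -1.2]
opening: 0.163
```

```bash
python3 st.py -0.2 -1 0
```

```text
t 17.63 tip x,depth,z -0.02 -1.06 -5.1 F x,y,z 0.0 -1.5 -1.2 rod dir [ 2.505e-01  9.681e-01 -3.000e-04] op 0.163
lin cm [0.005, -0.018, -0.51] ang [-0.0002, 0.0003, -0.0001]
```

Emit:
move_arm:
  linear:
    - [0,-0.05,-0.15]
    - [0,-0.1,-0.35]
    - [0,-0.19,-0.5]
    - [0,-0.19,-0.57]
    - [0.05,-0.19,-0.57]
    - [0.1,-0.19,-0.57]
    - [0.15,-0.19,-0.57]
    - [0.2,-0.19,-0.57]
    - [0.2,-0.19,-0.57]
  angular:
    - [0,0,0]
    - [0,0,0]
    - [0,0,0]
    - [0,0,0]
    - [0,0,0]
    - [0,0,0]
    - [0,0,0]
    - [0,0,0]
    - [0,0,0]
  fingers: [1,1,1,1,1,1,1,1,1]

```text
time_s: 18.38
position: [0.4714, 0.0232, 0.0294]
tcp_rot: [[0.25, 0.968, -0.0], [0.968, -0.25, -0.0], [-0.0, -0.0, -1.0]]
force: [0.1, -1.0, -2.7]
opening: 0.163
```

```bash
python3 st.py -1.9 0 1
```

```text
t 18.38 tip x,depth,z -2.02 1.07 0.55 F x,y,z 0.4 -0.9 -2.7 rod dir [ 2.504e-01  9.681e-01 -3.000e-04] op 0.163
lin cm [-0.107, 0.012, -0.045] ang [-0.0004, 0.0003, -0.0]
```

Depth 1.07 with under 1 N, past where it was blocked: the drift is in the washer hole. I'll advance to the bearing (nominal depth 3–6).

Emit:
move_arm:
  linear:
    - [0.05,0,0]
    - [0.1,0,0]
    - [0.15,0,0]
    - [0.2,0,0]
    - [0.25,0,0]
    - [0.3,0,0]
  angular:
    - [0,0,0]
    - [0,0,0]
    - [0,0,0]
    - [0,0,0]
    - [0,0,0]
    - [0,0,0]
  fingers: [1,1,1,1,1,1]

```text
time_s: 18.88
position: [0.4722, 0.0261, 0.0294]
tcp_rot: [[0.25, 0.968, -0.0], [0.968, -0.25, -0.0], [-0.0, -0.0, -1.0]]
force: [0.4, -0.1, -2.6]
opening: 0.161
```

```bash
python3 st.py -2 6 .6
```

```text
t 18.88 tip x,depth,z -2.01 4.12 0.55 F x,y,z 0.4 0.0 -2.6 rod dir [ 2.504e-01  9.681e-01 -3.000e-04] op 0.161
lin cm [0.188, 0.001, -0.005] ang [-0.0004, 0.0003, -0.0]
```

Emit:
move_arm:
  linear:
    - [0.05,0,0]
    - [0.1,0,0]
    - [0.15,0,0]
    - [0.2,0,0]
    - [0.25,0,0]
    - [0.3,0,0]
    - [0.35,0,0]
  angular:
    - [0,0,0]
    - [0,0,0]
    - [0,0,0]
    - [0,0,0]
    - [0,0,0]
    - [0,0,0]
    - [0,0,0]
  fingers: [1,1,1,1,1,1,1]

```text
time_s: 19.47
position: [0.4724, 0.0271, 0.0293]
tcp_rot: [[0.248, 0.969, -0.002], [0.969, -0.248, -0.004], [-0.004, -0.001, -1.0]]
force: [-3.1, -14.4, -2.0]
opening: 0.16
```

14.7 N at the bearing, moved 1 mm with 2.5 mm of lead, so about 6 N/mm. I'll push with a bounded lead to see whether it yields.

Emit:
move_arm:
  linear:
    - [0.15,0,0]
    - [0.2,0,0]
    - [0.25,0,0]
    - [0.28,0,0]
    - [0.3,0,0]
    - [0.3,0,0]
  angular:
    - [0,0.003,0.002]
    - [0,0.003,0.002]
    - [0,0.003,0.002]
    - [0,0.003,0.002]
    - [0,0.003,0.002]
    - [0,0.003,0.002]
  fingers: [1,1,1,1,1,1]

```text
time_s: 19.97
position: [0.4725, 0.0275, 0.0292]
tcp_rot: [[0.247, 0.969, -0.003], [0.969, -0.247, -0.004], [-0.005, -0.002, -1.0]]
force: [-3.2, -12.6, -1.9]
opening: 0.159
```

```bash
python3 st.py -2 6 .6
```

```text
t 19.97 tip x,depth,z -2.28 5.68 0.02 F x,y,z 0.1 -13.0 -1.9 rod dir [ 0.2475  0.9689 -0.0048] op 0.159
lin cm [0.032, 0.028, -0.058] ang [-0.0021, 0.0048, 0.003]
```

Emit:
move_arm:
  linear:
    - [0.2,0,0]
    - [0.25,0,0]
    - [0.28,0,0]
    - [0.31,0,0]
    - [0.34,0,0]
    - [0.34,0,0]
    - [0.34,0,0]
  angular:
    - [0,0.005,0.003]
    - [0,0.005,0.003]
    - [0,0.005,0.003]
    - [0,0.005,0.003]
    - [0,0.005,0.003]
    - [0,0.005,0.003]
    - [0,0.005,0.003]
  fingers: [1,1,1,1,1,1,1]

```text
time_s: 20.55
position: [0.4727, 0.0284, 0.0292]
tcp_rot: [[0.248, 0.969, -0.004], [0.969, -0.248, -0.002], [-0.003, -0.003, -1.0]]
force: [-3.0, -12.8, -2.0]
opening: 0.164
```

The force holds at 13 N while advancing, so it's sliding. A longer slow push.

Emit:
move_arm:
  linear:
    - [0.2,0,0]
    - [0.24,0,0]
    - [0.27,0,0]
    - [0.3,0,0]
    - [0.33,0,0]
    - [0.37,0,0]
    - [0.41,0,0]
    - [0.45,0,0]
    - [0.49,0,0]
    - [0.53,0,0]
    - [0.57,0,0]
  angular:
    - [0,0.003,0.002]
    - [0,0.003,0.002]
    - [0,0.003,0.002]
    - [0,0.003,0.002]
    - [0,0.003,0.002]
    - [0,0.003,0.002]
    - [0,0.003,0.002]
    - [0,0.003,0.002]
    - [0,0.003,0.002]
    - [0,0.003,0.002]
    - [0,0.003,0.002]
  fingers: [1,1,1,1,1,1,1,1,1,1,1]

```text
time_s: 21.47
position: [0.4734, 0.0315, 0.0291]
tcp_rot: [[0.248, 0.969, -0.005], [0.969, -0.248, -0.003], [-0.004, -0.004, -1.0]]
force: [-3.7, -12.7, -2.1]
opening: 0.164
```

```bash
python3 st.py -2 6 .6
python3 - <<'E'
from h import *
s=read_state();c=capture("wrist");g=c["color"]
x,y=proj(c,np.array([.4993+.018*.2504,.1228+.018*.9681,.066]),s);print(x,y)
x,y=int(x),max(int(y),30)
# rod rear end / side views stacked with the far-end crop
a=cv2.resize(g[max(0,y-35):y+35,x-50:x+50],(760,532),interpolation=cv2.INTER_CUBIC);cv2.imwrite("pics/far.png",a[:,:,::-1])
q=g[max(0,y-30):y+20,x-3:x+4].mean((1,2));print(np.round(q).astype(int).tolist())
d=capture("side");u=proj(d,np.array([.5038,.1402,.062]));print("side",u);u=u.astype(int);k=d["color"][u[1]-20:u[1]+20,u[0]-20:u[0]+20];cv2.imwrite("pics/sfar.png",cv2.resize(k,None,fx=13,fy=13,interpolation=cv2.INTER_CUBIC)[:,:,::-1])
E
```

```text
t 21.47 tip x,depth,z -2.27 9.7 -0.05 F x,y,z -0.4 -13.2 -2.1 rod dir [ 0.248   0.9688 -0.004 ] op 0.164
lin cm [-0.37, 0.026, -0.064] ang [-0.0038, 0.004, 0.0025]
324.196934622298 8.471871358471105
[231, 232, 237, 252, 254, 253, 253, 253, 253, 253, 253, 253, 253, 253, 253, 253, 253, 253, 253, 253, 253, 254, 253, 254, 253, 253, 253, 253, 253, 253, 253, 254, 254, 254, 254, 254, 254, 254, 254, 254, 254, 254, 254, 254, 254, 254, 254, 254, 254, 254]
side [247.18095321 277.78421464]
```

Run:
```python
from h import *
a=cv2.imread("pics/side0.png").astype(int).mean(2);b=capture("side")["color"].astype(int).mean(2)
d=b-a
print(np.round(d[268:298:2,226:262:2]).astype(int))
```

```text
[[  -1    4    0    0    1    0    0    0    0    0    0    0    0    0
     0    0   -3  -51]
 [   0    2    0    1   -2    1    1    0    3    1    0    0    0    0
     0    0    0    0]
 [  -1   -2    2    0    0    1    0    0    0   -2    5    0    0    0
     0    0    0    0]
 [   2   -3    1    1    1    3   -1    1    4   70   26   -6    0    0
     0    0    0    0]
 [   0    2    2    0    2    0   -1   -1  -40   -5  208   13   -2    0
     0    0    0    2]
 [   2    0    1    0    1    3    0    1  -24 -167   98  171   -3    1
     2    0    2    1]
 [   4   -2    1    0    0    0    0    0    3  -81  -92  130   20   -1
     2    1    3    1]
 [   1   -1   -1    7   -1    3    3    0    6    3  -82  -23   -5    2
     1    2    0    0]
 [  -2    2    4    1    0   -2    1    1    2    4    1    2    0   -1
     1    0    1    0]
 [  -3    4    5    1    0   -4    0    1    3    2    3    2    0    4
     1    0    0    0]
 [   3    1    1    2   -3    2    0   -2    0   -2    0    2    3    0
     1    0    0    1]
 [   3   -4   -2   -1    1    1    2    2    4    0   -1    1    2    1
     0    1    1    0]
 [  -2    0    3   -1    0    0    4    3    1    0    2   -1    1    0
     0   -1    1   -1]
 [   0    1   -1   -1    1    1    0   -3    0    2   -2    0    0    0
     1   -1    1   -2]
 [   2    3   -2    2    0    1    3    0    1    2    2   -2    2    2
     1   -1    2    0]]
```

The side view confirms the bearing is coming out at the far end (pixels change around (245,279)). Continuing.

Emit:
move_arm:
  linear:
    - [0.2,0,0]
    - [0.25,0,0]
    - [0.3,0,0]
    - [0.35,0,0]
    - [0.4,0,0]
    - [0.45,0,0]
    - [0.5,0,0]
    - [0.55,0,0]
    - [0.6,0,0]
    - [0.65,0,0]
    - [0.7,0,0]
    - [0.75,0,0]
  angular:
    - [0,0.004,0.002]
    - [0,0.004,0.002]
    - [0,0.004,0.002]
    - [0,0.004,0.002]
    - [0,0.004,0.002]
    - [0,0.004,0.002]
    - [0,0.004,0.002]
    - [0,0.004,0.002]
    - [0,0.004,0.002]
    - [0,0.004,0.002]
    - [0,0.004,0.002]
    - [0,0.004,0.002]
  fingers: [1,1,1,1,1,1,1,1,1,1,1,1]

```text
time_s: 22.62
position: [0.4746, 0.0363, 0.029]
tcp_rot: [[0.248, 0.969, -0.005], [0.969, -0.248, -0.002], [-0.004, -0.005, -1.0]]
force: [-3.3, -12.3, -2.1]
opening: 0.159
```

```bash
python3 st.py -2 6 .6
```

```text
t 22.62 tip x,depth,z -2.34 14.69 -0.11 F x,y,z -0.1 -12.7 -2.1 rod dir [ 0.2478  0.9688 -0.0036] op 0.159
lin cm [-0.87, 0.031, -0.068] ang [-0.0047, 0.0036, 0.0026]
```

Emit:
move_arm:
  linear:
    - [0.2,0.01,-0.02]
    - [0.26,0.01,-0.03]
    - [0.32,0.01,-0.03]
    - [0.38,0.01,-0.03]
    - [0.44,0.01,-0.03]
    - [0.5,0.01,-0.03]
    - [0.56,0.01,-0.03]
    - [0.62,0.01,-0.03]
    - [0.68,0.01,-0.03]
    - [0.74,0.01,-0.03]
    - [0.8,0.01,-0.03]
    - [0.86,0.01,-0.03]
  angular:
    - [0,0.004,0.002]
    - [0,0.004,0.002]
    - [0,0.004,0.002]
    - [0,0.004,0.002]
    - [0,0.004,0.002]
    - [0,0.004,0.002]
    - [0,0.004,0.002]
    - [0,0.004,0.002]
    - [0,0.004,0.002]
    - [0,0.004,0.002]
    - [0,0.004,0.002]
    - [0,0.004,0.002]
  fingers: [1,1,1,1,1,1,1,1,1,1,1,1]

```text
time_s: 23.62
position: [0.476, 0.0422, 0.0292]
tcp_rot: [[0.248, 0.969, -0.007], [0.969, -0.248, -0.002], [-0.003, -0.006, -1.0]]
force: [-2.6, -12.5, -2.4]
opening: 0.159
```

```bash
python3 st.py -2 6 .6
```

```text
t 23.62 tip x,depth,z -2.46 20.74 0.09 F x,y,z 0.6 -12.8 -2.4 rod dir [ 0.2476  0.9689 -0.0033] op 0.159
lin cm [-1.474, 0.041, -0.046] ang [-0.0059, 0.0033, 0.0029]
```

Emit:
move_arm:
  linear:
    - [0.2,0.03,0]
    - [0.26,0.03,0]
    - [0.32,0.03,0]
    - [0.38,0.03,0]
    - [0.44,0.03,0]
    - [0.5,0.03,0]
    - [0.56,0.03,0]
    - [0.62,0.03,0]
    - [0.68,0.03,0]
    - [0.74,0.03,0]
    - [0.8,0.03,0]
    - [0.86,0.03,0]
  angular:
    - [-0.004,0.004,0.003]
    - [-0.004,0.004,0.003]
    - [-0.004,0.004,0.003]
    - [-0.004,0.004,0.003]
    - [-0.004,0.004,0.003]
    - [-0.004,0.004,0.003]
    - [-0.004,0.004,0.003]
    - [-0.004,0.004,0.003]
    - [-0.004,0.004,0.003]
    - [-0.004,0.004,0.003]
    - [-0.004,0.004,0.003]
    - [-0.004,0.004,0.003]
  fingers: [1,1,1,1,1,1,1,1,1,1,1,1]

```text
time_s: 24.62
position: [0.4775, 0.0483, 0.0291]
tcp_rot: [[0.249, 0.969, -0.004], [0.969, -0.249, -0.002], [-0.003, -0.003, -1.0]]
force: [-2.4, -10.7, -2.0]
opening: 0.167
```

```bash
python3 st.py -2 6 .6
```

```text
t 24.62 tip x,depth,z -2.45 26.97 0.03 F x,y,z 0.3 -11.0 -2.0 rod dir [ 0.2489  0.9685 -0.0027] op 0.167
lin cm [-2.097, 0.042, -0.052] ang [-0.0033, 0.0027, 0.0016]
```

Emit:
move_arm:
  linear:
    - [0.18,0.03,0]
    - [0.22,0.03,0]
    - [0.26,0.03,0]
    - [0.31,0.03,0]
    - [0.36,0.03,0]
    - [0.41,0.03,0]
    - [0.46,0.03,0]
    - [0.51,0.03,0]
    - [0.56,0.03,0]
    - [0.61,0.03,0]
    - [0.66,0.03,0]
    - [0.7,0.03,0]
  angular:
    - [-0.003,0.003,0.002]
    - [-0.003,0.003,0.002]
    - [-0.003,0.003,0.002]
    - [-0.003,0.003,0.002]
    - [-0.003,0.003,0.002]
    - [-0.003,0.003,0.002]
    - [-0.003,0.003,0.002]
    - [-0.003,0.003,0.002]
    - [-0.003,0.003,0.002]
    - [-0.003,0.003,0.002]
    - [-0.003,0.003,0.002]
    - [-0.003,0.003,0.002]
  fingers: [1,1,1,1,1,1,1,1,1,1,1,1]

```text
time_s: 25.62
position: [0.4796, 0.0551, 0.029]
tcp_rot: [[0.251, 0.968, -0.0], [0.968, -0.251, 0.0], [0.0, -0.0, -1.0]]
force: [-0.4, 0.2, -2.0]
opening: 0.161
```

```bash
python3 st.py -2 6 .6
```

```text
t 25.62 tip x,depth,z -2.13 34.01 0.24 F x,y,z -0.5 0.1 -2.0 rod dir [2.507e-01 9.681e-01 4.000e-04] op 0.161
lin cm [-2.801, 0.014, -0.037] ang [-0.0003, -0.0004, -0.0003]
```

Force has gone to zero at depth ~37 mm: it's free. 3 mm more to be sure it's out, then check the bin.

Emit:
move_arm:
  linear:
    - [0.1,0,0]
    - [0.2,0,0]
    - [0.3,0,0]
    - [0.3,0,0]
    - [0.3,0,0]
  angular:
    - [0,0,0]
    - [0,0,0]
    - [0,0,0]
    - [0,0,0]
    - [0,0,0]
  fingers: [1,1,1,1,1]

```text
time_s: 26.03
position: [0.4803, 0.0581, 0.029]
tcp_rot: [[0.251, 0.968, -0.0], [0.968, -0.251, 0.0], [0.0, -0.0, -1.0]]
force: [-0.4, 0.3, -2.8]
opening: 0.16
```

```bash
python3 st.py -2 6 .6
python3 - <<'E'
from h import *
for n in("side","top"):
    a=cv2.imread(f"pics/{n}0.png").astype(int).mean(2);c=capture(n);cv2.imwrite(f"pics/{n}1.png",c["color"][:,:,::-1]);b=c["color"].astype(int).mean(2)
    y0,y1,x0,x1=(255,345,185,275) if n=="side" else (165,235,180,232)
    m=((np.abs(b-a)>35)*255).astype(np.uint8)[y0:y1,x0:x1]
    k,l,st,ce=cv2.connectedComponentsWithStats(m)
    for i in range(1,k):
        if st[i,4]>6: u=ce[i]+[x0,y0];print(n,u.round(1),st[i],b[l.shape and (slice(y0,y1),slice(x0,x1))][l==i].mean().round(),onz(c,u,.025).round(3),onz(c,u,.06).round(3))
print("bin centre guess",np.array([.5038,.1402])+.05*np.array([.2504,.9681]))
E
```

```text
t 26.03 tip x,depth,z -2.14 37.08 0.25 F x,y,z -0.5 0.1 -2.8 rod dir [2.505e-01 9.681e-01 4.000e-04] op 0.16
lin cm [-3.108, 0.014, -0.036] ang [-0.0003, -0.0004, -0.0002]
side [257.  265.9] [ 57   0  33  27 443] 143.0 [0.534 0.078 0.025] [0.51  0.102 0.06 ]
side [266.6 281. ] [ 69  12  21  25 249] 130.0 [0.489 0.1   0.025] [0.467 0.123 0.06 ]
side [238.  293.5] [ 47  30  12  18 147] 136.0 [0.516 0.16  0.025] [0.492 0.181 0.06 ]
side [269.8 303.2] [ 78  41  12  15 110] 140.0 [0.446 0.143 0.025] [0.426 0.164 0.06 ]
side [272.9 322.1] [86 63  4  9 23] 117.0 [0.411 0.176 0.025] [0.393 0.195 0.06 ]
side [267.  339.2] [ 69  75  21  15 179] 64.0 [0.395 0.213 0.025] [0.377 0.231 0.06 ]
top [213.6 208.6] [   5    2   47   68 1408] 104.0 [0.492 0.182 0.025] [0.486 0.173 0.06 ]
bin centre guess [0.51632  0.188605]
```

A new blob sits inside the bin at side pixel (238,293), i.e. about (0.516, 0.160). Withdrawing the drift straight back.

Emit:
move_arm:
  linear:
    - [-0.5,0,0]
    - [-1,0,0]
    - [-1.5,0,0]
    - [-2,0,0]
    - [-2.5,0,0]
    - [-3,0,0]
    - [-3.5,0,0]
    - [-4,0,0]
    - [-4.5,0,0]
    - [-5,0,0]
    - [-5.5,0,0]
    - [-6,0,0]
  angular:
    - [0,0,0]
    - [0,0,0]
    - [0,0,0]
    - [0,0,0]
    - [0,0,0]
    - [0,0,0]
    - [0,0,0]
    - [0,0,0]
    - [0,0,0]
    - [0,0,0]
    - [0,0,0]
    - [0,0,0]
  fingers: [1,1,1,1,1,1,1,1,1,1,1,1]

```text
time_s: 27.13
position: [0.4652, -0.0005, 0.029]
tcp_rot: [[0.251, 0.968, -0.0], [0.968, -0.251, 0.0], [0.0, -0.0, -1.0]]
force: [-0.1, 0.0, -2.0]
opening: 0.165
```

```bash
python3 st.py -2 6 .6
python3 - <<'E'
from h import *
s=read_state();p=np.array(s["position"])
plan([p[0],p[1],.13],down(75.5),s);plan([.4621,-.2765,.13],down(80.2),s)
# rod in hand: lateral/yaw
c=capture("wrist");hsv=cv2.cvtColor(c["color"],cv2.COLOR_RGB2HSV);m=cv2.inRange(hsv,(15,100,40),(34,255,255))
for r in range(60,240,15):
    x=np.where(m[r,280:360])[0]+280
    if len(x): print(r,x.min(),x.max(),end=' | ')
E
```

```text
t 27.13 tip x,depth,z -2.14 -23.49 0.22 F x,y,z -0.1 -0.0 -2.0 rod dir [2.506e-01 9.681e-01 3.000e-04] op 0.165
lin cm [2.948, 0.013, -0.037] ang [-0.0003, -0.0003, -0.0002]
lin cm [0.003, -0.003, -10.101] ang [-0.0003, -0.0003, -0.0002]
lin cm [-26.79, 6.617, -10.112] ang [-0.0003, -0.0004, -0.0823]
75 302 336 | 90 301 336 | 105 302 336 | 120 302 336 | 135 302 335 | 150 302 335 | 165 302 335 | 180 302 334 | 195 302 334 | 210 302 334 | 225 302 334 |
```

Emit:
move_arm:
  linear:
    - [0,0,-3]
    - [0,0,-6]
    - [-2,0.5,-9]
    - [-6,1.5,-10.1]
    - [-10,2.5,-10.1]
    - [-14,3.5,-10.1]
    - [-18,4.5,-10.1]
    - [-22,5.5,-10.1]
    - [-25,6.2,-10.1]
    - [-26.8,6.6,-10.1]
    - [-26.8,6.6,-10.1]
    - [-26.8,6.6,-10.1]
  angular:
    - [0,0,0]
    - [0,0,0]
    - [0,0,-0.01]
    - [0,0,-0.02]
    - [0,0,-0.03]
    - [0,0,-0.04]
    - [0,0,-0.05]
    - [0,0,-0.06]
    - [0,0,-0.07]
    - [0,0,-0.082]
    - [0,0,-0.082]
    - [0,0,-0.082]
  fingers: [1,1,1,1,1,1,1,1,1,1,1,1]

```text
time_s: 28.18
position: [0.461, -0.2778, 0.1296]
tcp_rot: [[0.173, 0.985, -0.001], [0.985, -0.173, 0.001], [0.001, -0.001, -1.0]]
force: [0.1, 0.3, -3.3]
opening: 0.166
```

Run:
```python
from h import *
for _ in range(3): capture("wrist")
s=read_state();print(s["position"],s["time_s"],s["opening"]);plan([.4621,-.2765,.013],down(80.2),s)
```

```text
[ 0.46101532 -0.27526596  0.12958235] 28.3333 0.16385005044892434
lin cm [-0.122, 0.153, 11.658] ang [-0.0022, -0.0016, 0.0003]
```

Emit:
move_arm:
  linear:
    - [-0.12,0.1,3]
    - [-0.12,0.1,6]
    - [-0.12,0.1,8]
    - [-0.12,0.1,9.5]
    - [-0.12,0.1,10.5]
    - [-0.12,0.1,11.1]
    - [-0.12,0.1,11.4]
    - [-0.12,0.1,11.6]
    - [-0.12,0.1,11.6]
    - [-0.12,0.1,11.6]
  angular:
    - [-0.002,-0.002,0]
    - [-0.002,-0.002,0]
    - [-0.002,-0.002,0]
    - [-0.002,-0.002,0]
    - [-0.002,-0.002,0]
    - [-0.002,-0.002,0]
    - [-0.002,-0.002,0]
    - [-0.002,-0.002,0]
    - [-0.002,-0.002,0]
    - [-0.002,-0.002,0]
  fingers: [1,1,1,1,1,1,1,1,1,1]

```text
time_s: 29.17
position: [0.4621, -0.2768, 0.0143]
tcp_rot: [[0.17, 0.985, 0.001], [0.985, -0.17, -0.001], [-0.001, 0.001, -1.0]]
force: [-0.2, -0.1, -2.1]
opening: 0.16
```

Emit:
move_arm:
  linear:
    - [0,0,0.1]
    - [0,0,0.2]
    - [0,0,0.28]
    - [0,0,0.28]
  angular:
    - [0,0,0]
    - [0,0,0]
    - [0,0,0]
    - [0,0,0]
  fingers: [1,1,1,1]

```text
time_s: 29.5
position: [0.4621, -0.2768, 0.0116]
tcp_rot: [[0.17, 0.985, 0.001], [0.985, -0.17, -0.002], [-0.001, 0.001, -1.0]]
force: [0.3, 0.7, -2.2]
opening: 0.162
```

Emit:
move_arm:
  linear:
    - [0,0,0]
    - [0,0,0]
    - [0,0,0]
    - [0,0,0]
    - [0,0,0]
    - [0,0,0]
    - [0,0,0]
  angular:
    - [0,0,0]
    - [0,0,0]
    - [0,0,0]
    - [0,0,0]
    - [0,0,0]
    - [0,0,0]
    - [0,0,0]
  fingers: [0.5,0.2,0,-0.2,-0.3,-0.3,-0.3]

```text
time_s: 30.08
position: [0.4621, -0.2769, 0.0117]
tcp_rot: [[0.17, 0.985, 0.001], [0.985, -0.17, -0.002], [-0.001, 0.001, -1.0]]
force: [0.2, -0.1, 0.1]
opening: 0.594
```

Emit:
move_arm:
  linear:
    - [0,0,-1]
    - [0,0,-3]
    - [0,0,-6]
    - [0,0,-9]
    - [0,0,-13]
    - [0,0,-13]
    - [0,0,-13]
  angular:
    - [0,0,0]
    - [0,0,0]
    - [0,0,0]
    - [0,0,0]
    - [0,0,0]
    - [0,0,0]
    - [0,0,0]
  fingers: [-0.3,-0.3,-0.3,-0.3,-0.3,-0.3,-0.3]

```text
time_s: 30.67
position: [0.4635, -0.278, 0.1448]
tcp_rot: [[0.17, 0.985, 0.006], [0.985, -0.17, -0.006], [-0.005, 0.007, -1.0]]
force: [-0.5, -0.4, -0.5]
opening: 0.649
```

Run:
```python
from h import *
s=read_state();print(s["position"],s["opening"],s["force"])
w=capture("wrist");t=capture("top")["color"];d=capture("side")["color"]
A=cv2.resize(w["color"][20:260,200:500],(400,320),interpolation=cv2.INTER_CUBIC)
B=cv2.resize(d[240:345,185:305],(400,350),interpolation=cv2.INTER_CUBIC)
C=cv2.resize(t[165:245,185:255],(306,350),interpolation=cv2.INTER_CUBIC)
D=np.zeros((320,306,3),np.uint8)
cv2.imwrite("pics/end.png",cv2.resize(np.vstack([np.hstack([A,D]),np.hstack([B,C])]),None,fx=.89,fy=.89)[:,:,::-1])
hsv=cv2.cvtColor(w["color"],cv2.COLOR_RGB2HSV);m=cv2.inRange(hsv,(19,70,60),(32,255,255))
for r in (90,100,110,120,265,275,280):
    x=np.where(m[r,250:380])[0]+250
    if len(x): print(r,x.min(),x.max(),onz(w,((x.min()+x.max())/2,r),.0446,s).round(4))
```

```text
[ 0.46350254 -0.27795134  0.14484932] 0.6486780424241758 [-0.48511029 -0.41169626 -0.46809986]
90 305 324 [ 0.4757 -0.1951  0.0446]
100 305 324 [ 0.4744 -0.2025  0.0446]
110 271 323 [ 0.4595 -0.2076  0.0446]
120 306 324 [ 0.4722 -0.2177  0.0446]
265 307 323 [ 0.4501 -0.3442  0.0446]
275 307 323 [ 0.4484 -0.3542  0.0446]
```

View pics/end.png

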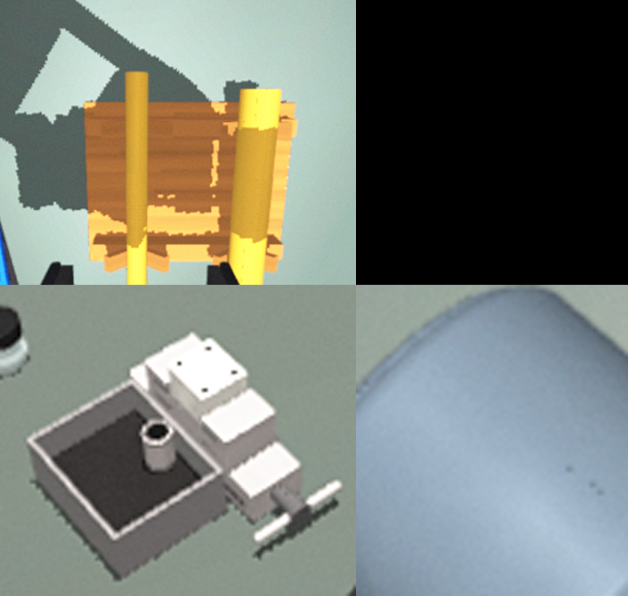

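The last picture shows the bearing standing on the bin floor at (158,445), clear of the block. The slim drift is back in its notch (column 137) and the thick one is undisturbed. Handing in.

```bash
python3 -c "
from rig import *
print(hand_in())"
```

```text
the job is handed in; nothing more can be done
None
```

The bearing is out of the far end of the block and standing in the catch bin, and the slim drift is back in its rest. I handed the job in at about 31 s.

- **Grasp:** The first grasp closed on nothing. The finger tips end about 22 mm short of the stated TCP, so I went deeper and the second grasp held.
- **Finding the hole:** A wrist-camera look put the washer's hole up and towards the screw. The first tries there were blocked at about 7 N. I then felt the bore's walls, at about 3.5 N or less, and the drift slid through.
- **Pressing:** The bearing moved at a steady 13 N or so and came free at about 37 mm depth. The highest force I read was about 15 N; readings come only at the end of each move, so a brief higher peak can't be ruled out.
- **Last checks:** The final pictures show the bearing in the bin, the slim drift seated in its notch and the thick drift undisturbed. The gripper was open, raised and touching nothing.
- **Disagreed or unclear:** The washer sat about 3 mm deeper by my drift-tip estimate than expected, so that estimate was off, with no effect on the result. The drift may also have pitched slightly in the pads while I felt the walls. My final top crop was blocked by the arm, and I did not check the paint bottle again; the jar was only partly in view.

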